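# Sort tagged heel blocks and cover the passed ones

## Task

Lift the yellow cover off the green tray and stand it on the cork mat. Then sort every tagged heel block: those with a green band into the nests of the green tray, those with a red band into the nests of the red tray, one block to a nest and settled down inside it. When all are sorted, put the cover back squarely over the green tray with its rim down on the plate, and leave the untagged block and everything else on the bench where it is.

Things in the scene. Friction and masses are not known exactly. Their poses are not given: they have to be found in the camera images.
- green_1: small pale wooden heel block with a green band taped right round it (passed; may be absent). 50 mm long along its x (the +x end is rounded in plan like a D), 40 mm wide along y, 40 mm high along z, about 60 g. Origin at its centre, so 20 mm above what it lies on. Starts lying on the bench
- green_2: small pale wooden heel block with a green band taped right round it (passed; may be absent). 50 mm long along its x (the +x end is rounded in plan like a D), 40 mm wide along y, 40 mm high along z, about 60 g. Origin at its centre, so 20 mm above what it lies on. Starts lying on the bench
- green_3: small pale wooden heel block with a green band taped right round it (passed; may be absent). 50 mm long along its x (the +x end is rounded in plan like a D), 40 mm wide along y, 40 mm high along z, about 60 g. Origin at its centre, so 20 mm above what it lies on. Starts lying on the bench
- red_1: small pale wooden heel block with a red band taped right round it (rejected; may be absent). 50 mm long along its x (the +x end is rounded in plan like a D), 40 mm wide along y, 40 mm high along z, about 60 g. Origin at its centre, so 20 mm above what it lies on. Starts lying on the bench
- red_2: small pale wooden heel block with a red band taped right round it (rejected; may be absent). 50 mm long along its x (the +x end is rounded in plan like a D), 40 mm wide along y, 40 mm high along z, about 60 g. Origin at its centre, so 20 mm above what it lies on. Starts lying on the bench
- red_3: small pale wooden heel block with a red band taped right round it (rejected; may be absent). 50 mm long along its x (the +x end is rounded in plan like a D), 40 mm wide along y, 40 mm high along z, about 60 g. Origin at its centre, so 20 mm above what it lies on. Starts lying on the bench
- pass_tray: green plate fixed to the bench, 90 (x) x 222 (y) x 4 mm, with a row along y of three open nests (pass nests) with plywood walls. A nest is 48 (x) x 58 mm (y) inside; walls 4 mm thick, rising 10 mm above the plate (row 56 x 190 mm outside). A block lies with its long side along the row, its long sides then free for the fingers above the walls. Origin at the centre of the plate's underside
- pass_nest0 (a point): centre of the floor of pass nest 0 (the plate's top, 4 mm above the bench), axes as the tray's; neighbouring nests are 62 mm apart along y
- pass_nest1 (a point): centre of the floor of pass nest 1 (the plate's top, 4 mm above the bench), axes as the tray's; neighbouring nests are 62 mm apart along y
- pass_nest2 (a point): centre of the floor of pass nest 2 (the plate's top, 4 mm above the bench), axes as the tray's; neighbouring nests are 62 mm apart along y
- reject_tray: red plate fixed to the bench, 90 (x) x 222 (y) x 4 mm, with a row along y of three open nests (reject nests) with plywood walls. A nest is 48 (x) x 58 mm (y) inside; walls 4 mm thick, rising 10 mm above the plate (row 56 x 190 mm outside). A block lies with its long side along the row, its long sides then free for the fingers above the walls. Origin at the centre of the plate's underside
- reject_nest0 (a point): centre of the floor of reject nest 0 (the plate's top, 4 mm above the bench), axes as the tray's; neighbouring nests are 62 mm apart along y
- reject_nest1 (a point): centre of the floor of reject nest 1 (the plate's top, 4 mm above the bench), axes as the tray's; neighbouring nests are 62 mm apart along y
- reject_nest2 (a point): centre of the floor of reject nest 2 (the plate's top, 4 mm above the bench), axes as the tray's; neighbouring nests are 62 mm apart along y
- cover: loose yellow cover, an upside-down box 72 (x) x 206 (y) x 63 mm high, 3 mm walls, 60 mm deep inside, about 220 g. Starts over the green tray's nests, rim on the plate, long sides along the row, 5 mm play all round. On top, in the middle, a black bar handle along y, 72 mm long, 12 mm thick in x and z, with a post at each end. Origin at the centre of its open rim (underside)
- cover_grip (a point): centre of the cover's handle bar, 90 mm above the rim and 27 mm above the cover's top; axes as the cover's
- mat: cork mat fixed to the bench, 115 mm (x) by 225 mm (y), 3 mm thick; the cover is laid here. Origin at the centre of its underside
- plain_block: heel block of the same wood and size as the tagged ones, but without any coloured band; not part of the job. Origin at its centre
- shoe_last: big pale wooden shoe last, about 190 x 72 x 71 mm high, lying along its x; a bystander. Origin at the middle of its underside
- screwdriver: screwdriver lying on the bench along its x, handle towards its -x; a bystander
- glue_bottle: blue glue bottle with a tapered neck, 72 mm across, 165 mm tall; a bystander. Origin at the centre of its underside
- mug: white mug, 76 mm across, 90 mm tall; a bystander. Origin at the centre of its underside
- tape_roll: black roll of tape lying flat, 90 mm across, 24 mm high; a bystander. Origin at the centre of its underside
- wrench: steel wrench lying flat along its x; a bystander
There are look-alikes about, which are no part of the job. Leave any turquoise look-alike of the green_3 alone. Leave any turquoise look-alike of the cover alone.

How it is judged (in metres and radians):
On the way, in this order (a step that is already met when the one before it is completed fails the run):
1. the cover stands on the cork mat, released (horizontal distance between cover and mat below 0.04 m and height (world z) of cover below 0.01 m and angle between cover's own z axis and vertical below 0.1 rad and linear speed of cover below 0.02 m/s and contact force between the fingers and cover below 0.1 N), for 0.2 s.
2. every tagged block present is settled in a nest of its own colour's tray (((horizontal distance between green_1 and pass_nest0 below 0.012 m and z of green_1 in the frame of pass_nest0 below 0.027 m) or (horizontal distance between green_1 and pass_nest1 below 0.012 m and z of green_1 in the frame of pass_nest1 below 0.027 m) or (horizontal distance between green_1 and pass_nest2 below 0.012 m and z of green_1 in the frame of pass_nest2 below 0.027 m)) and linear speed of each of green_1, green_2, green_3, red_1, red_2, red_3 below 0.03 m/s and ((horizontal distance between green_2 and pass_nest0 below 0.012 m and z of green_2 in the frame of pass_nest0 below 0.027 m) or (horizontal distance between green_2 and pass_nest1 below 0.012 m and z of green_2 in the frame of pass_nest1 below 0.027 m) or (horizontal distance between green_2 and pass_nest2 below 0.012 m and z of green_2 in the frame of pass_nest2 below 0.027 m)) and ((horizontal distance between green_3 and pass_nest0 below 0.012 m and z of green_3 in the frame of pass_nest0 below 0.027 m) or (horizontal distance between green_3 and pass_nest1 below 0.012 m and z of green_3 in the frame of pass_nest1 below 0.027 m) or (horizontal distance between green_3 and pass_nest2 below 0.012 m and z of green_3 in the frame of pass_nest2 below 0.027 m)) and ((horizontal distance between red_1 and reject_nest0 below 0.012 m and z of red_1 in the frame of reject_nest0 below 0.027 m) or (horizontal distance between red_1 and reject_nest1 below 0.012 m and z of red_1 in the frame of reject_nest1 below 0.027 m) or (horizontal distance between red_1 and reject_nest2 below 0.012 m and z of red_1 in the frame of reject_nest2 below 0.027 m)) and ((horizontal distance between red_2 and reject_nest0 below 0.012 m and z of red_2 in the frame of reject_nest0 below 0.027 m) or (horizontal distance between red_2 and reject_nest1 below 0.012 m and z of red_2 in the frame of reject_nest1 below 0.027 m) or (horizontal distance between red_2 and reject_nest2 below 0.012 m and z of red_2 in the frame of reject_nest2 below 0.027 m)) and ((horizontal distance between red_3 and reject_nest0 below 0.012 m and z of red_3 in the frame of reject_nest0 below 0.027 m) or (horizontal distance between red_3 and reject_nest1 below 0.012 m and z of red_3 in the frame of reject_nest1 below 0.027 m) or (horizontal distance between red_3 and reject_nest2 below 0.012 m and z of red_3 in the frame of reject_nest2 below 0.027 m))), for 0.2 s.
3. the cover stands over the pass nests with its rim on the green plate (horizontal distance between cover and pass_tray below 0.01 m and z of cover in the frame of pass_tray between 0 and 0.009 m and angle between the y axis of cover and the y axis of pass_tray, either way round below 0.12 rad and angle between cover's own z axis and vertical below 0.06 rad and linear speed of cover below 0.02 m/s), for 0.2 s.
At the end, for the whole second after the job is handed in: Every tagged block present is at rest in a nest of its colour's tray (centre within 12 mm of the nest's, under 27 mm above its floor); the cover is over the green tray, within 10 mm and 0.12 rad, level, rim within 5 mm of the plate. Bystanders moved under 50 mm (all of step 2 and all of step 3); the robot touches nothing.
It fails at once if the untagged block is displaced by more than 50 mm (distance of plain_block from where it was at the start of the episode above 0.05 m).
It fails at once if another bystander is displaced by more than 50 mm (distance of any of shoe_last, screwdriver, glue_bottle, mug, tape_roll, wrench from where it was at the start of the episode above 0.05 m).
Of green_1, green_2, green_3, red_1, red_2, red_3 only 4 to 6 are there at a start; the rules pass over those that are not, and their reading is None.
At some moment in a run one of green_1, green_2, green_3, red_1, red_2, red_3 may be knocked a few centimetres aside while the robot is not near it.
Once in a run the grip may slacken for a moment while it holds something.
It also fails if it takes over 210 s, if anything falls off the work surface, if the arm or the gripper's body presses on something with over 40 N, if the wrist force passes 120 N, or if a joint passes its speed limit or range.

## Robot

A 6-joint arm with a two-finger parallel gripper is mounted at the origin on the work surface. World frame = base frame: x ahead of the robot, y to its left, z up, the work surface at z = 0. Lengths are in mm, angles in degrees, forces in N, time in s.
With the tool pointing down it reaches from about 350 to 850 mm from the base axis. Payload 8.1 kg.
Tool frame: the origin (TCP) lies between the finger pads; the fingertips stand 14 mm ahead of it and the grasp point (between the pads) lies 5 mm behind it; z points along the fingers, x is the direction in which the jaws open and shut, and the axes are right-handed (so a half turn about z gives the same grasp; the last joint's range is limited). The gripper opens to 85 mm and grips with 20 to 120 N. Pads are 22 mm wide; open, the fingers measure 114 mm over their backs; the gripper's body (76 mm by 85 mm) begins 54 mm behind the grasp point. The pads swing forward as they close: fully open they stand 13 mm farther back than shut.
Start: joints at [-69.523, 7.471, 85.268, -0, 87.261, -4.893], TCP at [257.102, -542.129, 245.292] pointing down, gripper open.
Joint ranges: [-169.43, 169.43], [-51.17, 129.36], [1.28, 143.12], [-76.62, 256.62], [0, 156.53], [-152.29, 152.29]. Speed limits (degrees/s): [136.94, 136.94, 159.86, 180, 180, 180].

## Interface

Orientations are given as [roll, pitch, yaw] about the fixed x, y, z axes, in that order (R = Rz(yaw) Ry(pitch) Rx(roll)).
In Python, from bench import r, vision, job gives the robot as it stands.
- The arm moves only by the tool send_rows, never from a script. Its arguments are lists of equal length, an entry for each row: "dp": the shift along the world's x, y, z in mm, a list of three; "rot": the turn, a rotation vector about the world's x, y, z in rad, a list of three. In form: {"dp": [[tx, ty, tz], ...], "rot": [[wx, wy, wz], ...]}. A call has 1 to 5 rows; each row is the pose to reach, as a shift and turn from the pose commanded when the call began; what a row does not reach only later rows make up. A row lasts 1/8 s, in which the tool goes at most 62.5 mm and 10.7 degrees, less where a joint would pass 70% of its speed; a pose out of reach is approached as far as the arm can. A call with a gripper value outside its range is refused whole. "jaw" is the finger opening in mm, from 0 to 85.4, set as the call begins (left out, the last holds). The fingers move at their own pace and stop on an object; "force" is the grip in N (left out, the last holds). Time passes only in rows, so rows that repeat a pose let the fingers close. It gives the time, the measured TCP pose, the force and the opening at its end, in the units of the state.
- r.sense(): the state, without advancing time (a new reading comes with each control period).
- vision.snapshot(name): name is "side" or "top" or "wrist"; returns a dict with "pixels" (480x640x3 uint8, red, green, blue), "depth" (480x640 float32, mm along the optical axis (not along the pixel's ray), 0 where there is no reading), "intrinsics" (3x3 intrinsics, pixels), "world_from_camera" (4x4, takes a point from camera to world coordinates); the wrist camera has in their place "T_tool_cam" (4x4, takes a point from camera to tool coordinates, whose origin is the TCP and whose axes are the tool frame's). Camera axes: x right, y down, z forward; pixel columns grow to the right and rows downward; lengths in mm; the calibration is good to about 2 mm. A picture is of the moment at which its call begins: read the wrist's pose just before it.
- job.hand_in(): hands the job in, once; it reports no verdict.
The state is a dict: "time": time; "joint_pos": joint angles; "qd": joint speeds; "joint_efforts": joint torques, N m; "tool_pos": TCP position; "tcp_rot": TCP orientation; "ft_force": force on the tool from outside, world axes, zero at the start; "wrist_torque": the same for the moment, N m; "finger_gap": finger opening in mm.
Only numpy, scipy, OpenCV 4.12 (cv2) and the standard library are available. Lean on these libraries where they do the work, as an engineer would, in place of code of your own. Each camera call takes 0.05 s, during which the arm holds its last target.

## Working session

There is one attempt and no reset: what is moved stays moved. The work goes in short steps, Python scripts to look and compute and a tool call to move; the robot and the scene stay as the last step left them, time stands still between calls to the robot, and variables do not carry over. Pictures are saved under pics/ and viewed, and the job is handed in when it is done.

Besides the shell and the picture viewer there is one more tool, called after ">>>" in YAML: its name, and indented under it one key for each argument. send_rows: Moves the arm, as the interface text tells. Its arguments: {"type":"object","properties":{"dp":{"type":"array"},"rot":{"type":"array"},"jaw":{"type":"number"},"force":{"type":"number"}},"required":["dp","rot"]}

```bash
ls; mkdir -p pics; python3 - <<'E'
from bench import r, vision, job
import cv2
print(r.sense())
for n in("top","side","wrist"):
    s=vision.snapshot(n); cv2.imwrite(f"pics/{n}0.png",s["pixels"][:,:,::-1]); print(n,s["intrinsics"].tolist(),s.get("world_from_camera",s.get("T_tool_cam")).round(3).tolist())
E
```

```text
pics
{'time': 0.0, 'joint_pos': array([-6.95223793e+01,  7.51489231e+00,  8.53291449e+01, -5.39876879e-04,
        8.72600826e+01, -4.89256326e+00]), 'qd': array([ 0.04804246,  0.0945165 , -0.02580209,  0.03841065, -0.09909734,
        0.07825791]), 'joint_efforts': array([-3.42043886e-04, -5.69400001e+01, -5.00559032e+01, -1.33652488e-04,
        1.46425003e-02, -4.11229962e-05]), 'tool_pos': array([ 256.92072586, -541.64222136,  244.24792943]), 'tcp_rot': array([-1.79991657e+02,  1.03786365e-01, -6.46297822e+01]), 'ft_force': array([-0.63679069, -0.2702798 , -0.08669881]), 'wrist_torque': array([-0.02866463,  0.05152428, -0.04992327]), 'finger_gap': 85.49922034546324}
top [[560.1230808106104, 0.0, 313.40656656911443], [0.0, 560.1230808106104, 246.49900088496588], [0.0, 0.0, 1.0]] [[-0.028, -0.988, 0.153, 251.737], [-1.0, 0.028, -0.003, 14.165], [-0.002, -0.153, -0.988, 1630.693], [0.0, 0.0, 0.0, 1.0]]
side [[489.0300297485997, 0.0, 316.2572284206805], [0.0, 489.0300297485997, 237.4215914252808], [0.0, 0.0, 1.0]] [[-0.967, -0.192, 0.169, 287.333], [-0.255, 0.715, -0.651, 762.99], [0.004, -0.672, -0.74, 967.681], [0.0, 0.0, 0.0, 1.0]]
wrist [[335.47645200989194, 0.0, 320.63434612699285], [0.0, 335.47645200989194, 240.08457600084154], [0.0, 0.0, 1.0]] [[1.0, -0.0, 0.0, -0.259], [0.0, 0.954, 0.301, -77.599], [-0.0, -0.301, 0.954, -127.68], [0.0, 0.0, 0.0, 1.0]]
```

View pics/top0.png

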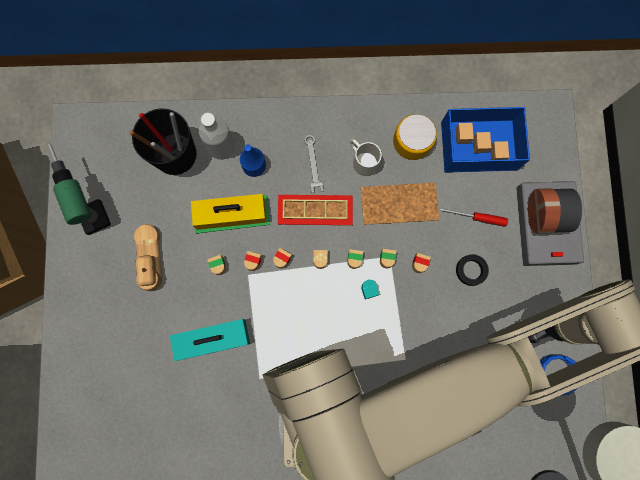

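View pics/side0.png

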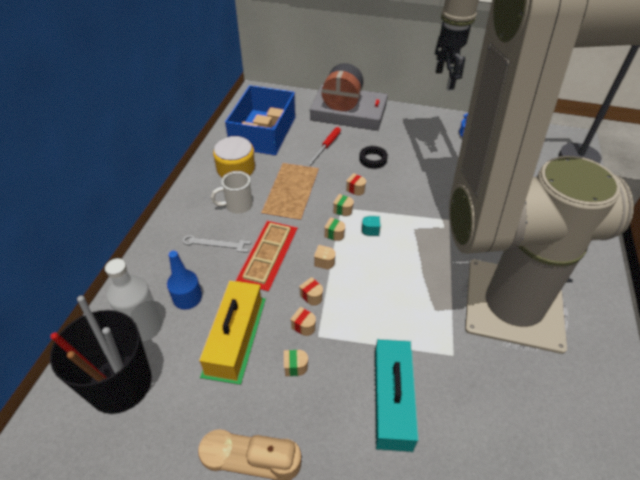

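View pics/wrist0.png

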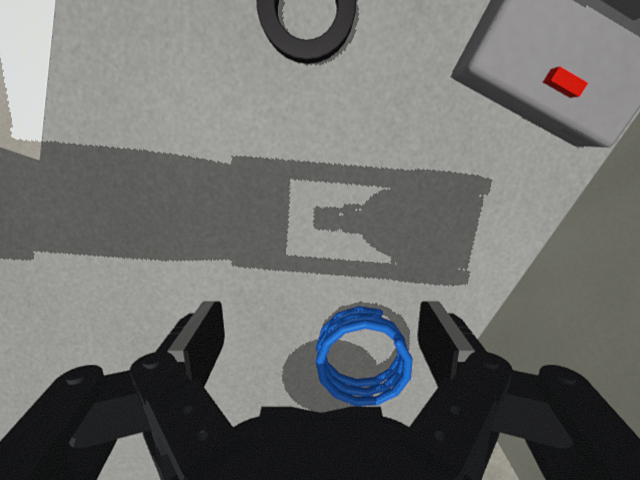

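```bash
cat > h.py <<'E'
import numpy as np, cv2
from bench import r, vision, job
from scipy.spatial.transform import Rotation as Ro
def snap(n):
    st=r.sense(); s=vision.snapshot(n)
    if n=="wrist":
        T=np.eye(4);T[:3,:3]=Ro.from_euler('xyz',st['tcp_rot'],degrees=True).as_matrix();T[:3,3]=st['tool_pos']
        W=T@s["T_tool_cam"]
    else: W=s["world_from_camera"]
    s["W"]=W; return s
def cloud(s):
    K=s["intrinsics"];d=s["depth"];v,u=np.mgrid[:480,:640]
    P=np.stack([(u-K[0,2])/K[0,0]*d,(v-K[1,2])/K[1,1]*d,d],-1)
    P=P@s["W"][:3,:3].T+s["W"][:3,3]; P[d<=0]=np.nan; return P
def save(s,name,crop=None,f=1):
    im=s["pixels"][:,:,::-1]
    if crop: x0,y0,x1,y1=crop; im=im[y0:y1,x0:x1]
    cv2.imwrite("pics/"+name,cv2.resize(im,None,fx=f,fy=f,interpolation=cv2.INTER_CUBIC))
def pix(W,K,p):
    c=W[:3,:3].T@(np.asarray(p,float)-W[:3,3]); return (K@c)[:2]/c[2]
def blobs(s,zlo,zhi,amin=30,region=None):
    P=cloud(s);m=((P[...,2]>zlo)&(P[...,2]<zhi)).astype(np.uint8)
    if region is not None:
        x0,y0,x1,y1=region; q=np.zeros_like(m);q[y0:y1,x0:x1]=1;m&=q
    n,l,st,c=cv2.connectedComponentsWithStats(m)
    out=[]
    for i in range(1,n):
        if st[i,4]<amin: continue
        q=P[l==i]; (cx,cy),(w,h),a=cv2.minAreaRect(q[:,:2].astype(np.float32))
        col=s["pixels"][l==i].mean(0)
        if w<h:w,h,a=h,w,a-90
        print(c[i].round(0),st[i,4],"rect",round(cx,1),round(cy,1),round(w,1),round(h,1),"longaxis",round((a+90)%180-90,1),"mean",q.mean(0).round(1),"col",col.round())
    return out
E
python3 - <<'E'
from h import *
s=snap("top"); save(s,"top1.png",(160,170,460,370),2.6)
blobs(s,30,46,region=(200,235,450,310))
print()
blobs(s,55,80,region=(150,170,300,370)); print(); blobs(s,82,110,amin=10,region=(150,170,300,370))
print();blobs(s,9,18,amin=20,region=(265,180,360,235))
P=cloud(s)
for u,v in [(345,262),(315,210),(400,205)]: print(P[v,u])
E
```

```text
[281. 258.] 212 rect 466.6 104.2 49.9 41.0 longaxis -31.1 mean [468.4 102.5  40.2] col [206. 120.  82.]
[355. 258.] 220 rect 461.2 -107.3 49.6 39.7 longaxis -11.7 mean [ 462.3 -107.4   39.6] col [151. 167. 100.]
[388. 257.] 218 rect 460.2 -202.9 50.9 40.7 longaxis -9.6 mean [ 460.8 -202.7   40.1] col [147. 163.  97.]
[252. 260.] 218 rect 462.5 188.4 49.9 42.3 longaxis -16.0 mean [464.2 187.9  39.8] col [204. 117.  79.]
[320. 258.] 209 rect 463.1 -9.5 48.4 37.4 longaxis -1.7 mean [465.4  -9.   40.2] col [211. 177. 118.]
[421. 262.] 228 rect 442.4 -297.3 49.6 41.4 longaxis -18.1 mean [ 444.  -297.    39.6] col [203. 117.  79.]
[216. 264.] 224 rect 453.2 289.1 51.2 40.8 longaxis 18.6 mean [455.  289.1  40.1] col [145. 163.  98.]
[370. 289.] 219 rect 374.5 -146.5 49.3 40.0 longaxis 14.8 mean [ 372.9 -146.8   39.6] col [ 35. 167. 157.]

[228. 210.] 1713 rect 608.6 252.7 207.1 74.7 longaxis -85.4 mean [607.  252.1  67.1] col [208. 173.   2.]
[152. 271.] 123 rect 441.1 466.1 79.3 13.2 longaxis 0.5 mean [438.2 466.1  65.3] col [119.  91.  59.]
[208. 340.] 1834 rect 242.8 307.9 207.8 71.9 lon
[... 293 characters left out ...]
41.4 11.8 longaxis 7.6 mean [631.1  94.6  13.1] col [181. 131.  85.]
[333. 201.] 68 rect 634.2 -47.5 97.9 19.7 longaxis 88.2 mean [637.2 -50.7  12.6] col [178. 145.  93.]
[305. 204.] 22 rect 629.7 33.1 29.5 10.9 longaxis -17.8 mean [630.2  32.1  12.9] col [181. 154.  98.]
[314. 217.] 60 rect 597.4 1.1 79.7 21.8 longaxis 87.9 mean [591.3   4.3  12.6] col [174. 149.  95.]
[338. 217.] 24 rect 588.7 -64.9 41.3 11.4 longaxis 84.0 mean [587.1 -64.8  13.7] col [185. 157. 100.]
[291. 217.] 24 rect 590.8 73.5 35.4 9.7 longaxis 88.8 mean [591.1  73.6  12.9] col [171. 136.  89.]
[455.91484498 -81.54704869  -0.74848134]
[613.05590801   2.06792625   5.02742486]
[ 622.77479113 -251.95323793   -2.4359895 ]
```

View pics/top1.png

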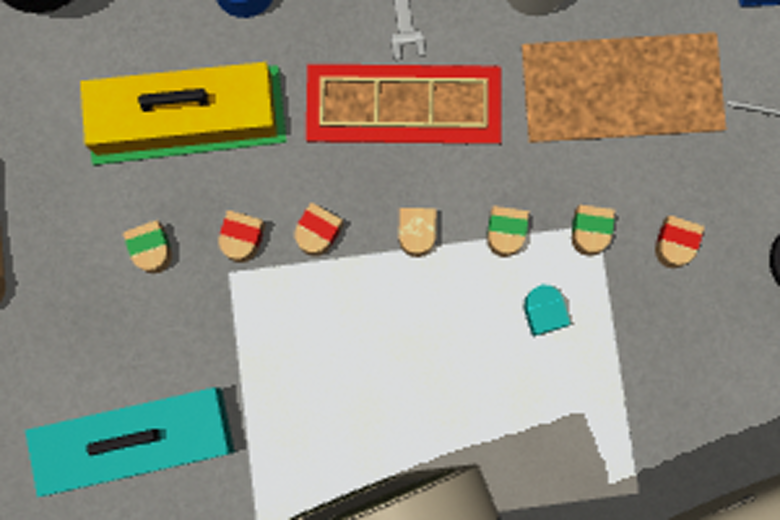

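```bash
cat >> h.py <<'E'
def ray(s,uv,z):
    K=s["intrinsics"];W=s["W"];uv=np.atleast_2d(np.asarray(uv,float))
    d=np.c_[(uv[:,0]-K[0,2])/K[0,0],(uv[:,1]-K[1,2])/K[1,1],np.ones(len(uv))]@W[:3,:3].T
    o=W[:3,3]; return o+d*((z-o[2])/d[:,2])[:,None]
def hsvmask(s,lo,hi,region=None):
    m=cv2.inRange(cv2.cvtColor(np.ascontiguousarray(s["pixels"]),cv2.COLOR_RGB2HSV),lo,hi)
    if region: 
        x0,y0,x1,y1=region;q=np.zeros_like(m);q[y0:y1,x0:x1]=255;m&=q
    return m
def maskrect(s,m,z):
    # largest component, outline projected to plane z
    cs,_=cv2.findContours(m,cv2.RETR_EXTERNAL,cv2.CHAIN_APPROX_NONE);c=max(cs,key=cv2.contourArea)
    p=ray(s,c[:,0,:],z)[:,:2].astype(np.float32)
    (cx,cy),(w,h),a=cv2.minAreaRect(p)
    if w<h:w,h,a=h,w,a-90
    print("c",round(cx,1),round(cy,1),"size",round(w,1),round(h,1),"ang",round((a+360)%180,1),"area",cv2.contourArea(c))
E
python3 - <<'E'
from h import *
s=snap("top")
print("red tray");maskrect(s,hsvmask(s,(0,150,80),(6,255,255),(265,180,360,240))|hsvmask(s,(5,50,50),(30,255,255),(282,198,349,222)),4)
print("mat");maskrect(s,hsvmask(s,(5,60,60),(20,255,255),(355,175,442,232)),3)
print("cover top");maskrect(s,hsvmask(s,(22,150,150),(30,255,255),(180,185,275,240)),67)
print("green");maskrect(s,hsvmask(s,(50,100,30),(75,255,255),(180,185,275,240)),4)
save(s,"g.png",(180,185,280,240),8)
E
```

```text
red tray
c 615.0 2.0 size 220.6 88.0 ang 88.4 area 2133.0
mat
c 627.6 -249.3 size 226.6 116.5 ang 91.9 area 2798.0
cover top
c 608.8 253.2 size 206.1 72.2 ang 94.4 area 1679.5
green
c 608.9 251.7 size 221.5 90.5 ang 95.4 area 204.0
```

View pics/g.png

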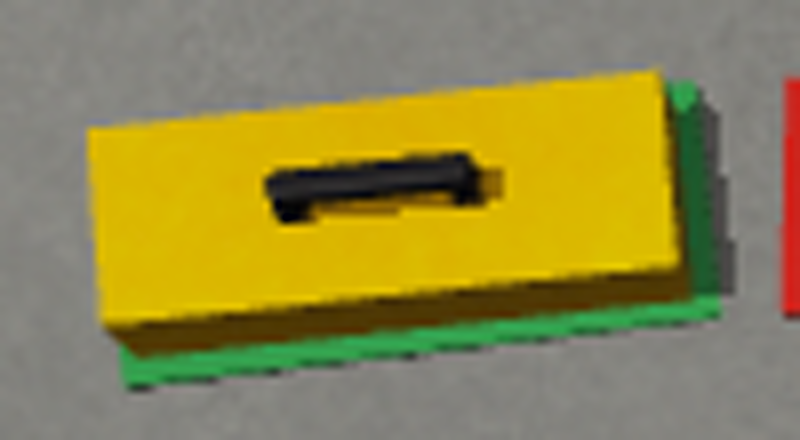

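>>> send_rows:
  dp:
    - [24, 53, 0]
    - [47, 106, 0]
    - [70, 159, 0]
    - [94, 212, 0]
    - [117, 265, -5]
  rot:
    - [0, 0, 0.081]
    - [0, 0, 0.162]
    - [0, 0, 0.243]
    - [0, 0, 0.324]
    - [0, 0, 0.405]
  jaw: 60

```text
time: 0.88
tool_pos: [374.8, -275.6, 240.7]
tcp_rot: [-180.0, -0.1, -41.3]
ft_force: [1.2, -0.9, 0.7]
finger_gap: 59.9
```

>>> send_rows:
  dp:
    - [24, 53, 0]
    - [47, 106, 0]
    - [70, 159, 0]
    - [94, 212, 0]
    - [117, 265, 0]
  rot:
    - [0, 0, 0.081]
    - [0, 0, 0.162]
    - [0, 0, 0.243]
    - [0, 0, 0.324]
    - [0, 0, 0.405]

```text
time: 1.5
tool_pos: [491.6, -10.2, 240.5]
tcp_rot: [-180.0, -0.0, -18.1]
ft_force: [0.8, -1.0, 0.2]
finger_gap: 59.6
```

>>> send_rows:
  dp:
    - [24, 53, 0]
    - [47, 106, 0]
    - [71, 159, -5]
    - [94, 212, -10]
    - [118, 245, -15]
  rot:
    - [0, 0, 0.081]
    - [0, 0, 0.162]
    - [0, 0, 0.243]
    - [0, 0, 0.324]
    - [0, 0, 0.405]

```text
time: 2.12
tool_pos: [609.3, 235.7, 224.9]
tcp_rot: [-180.0, 0.0, 5.2]
ft_force: [0.1, -1.3, 0.4]
finger_gap: 59.9
```

```bash
python3 - <<'E'
from h import *
s=snap("wrist"); save(s,"w1.png"); print(r.sense()['tool_pos'])
blobs(s,60,75,amin=500); blobs(s,86,110,amin=300); 
print("top by colour");maskrect(s,hsvmask(s,(22,120,60),(30,255,255)),67)
E
```

```text
[610.32605553 238.47827781 222.67891537]
[518.  58.] 1062 rect 756.5 377.2 98.5 21.8 longaxis -45.6 mean [747.4 381.   67.6] col [12. 11. 11.]
[322. 190.] 18257 rect 609.7 252.1 206.6 72.3 longaxis -85.6 mean [608.7 264.2  66.2] col [201. 177.   1.]
[534. 186.] 964 rect 795.6 285.0 82.1 34.7 longaxis 79.4 mean [786.7 287.2  67.6] col [92. 93. 90.]
[459. 280.] 1371 rect 750.5 187.3 71.6 53.1 longaxis 53.8 mean [741.9 196.2  68.6] col [ 25.  73. 143.]
[541.  58.] 2262 rect 757.5 370.9 97.7 21.1 longaxis -41.2 mean [747.8 374.9  98.4] col [12. 11. 12.]
[559. 192.] 2147 rect 796.1 283.4 83.1 37.5 longaxis 82.2 mean [786.6 287.   98.6] col [98. 99. 96.]
[322. 213.] 1384 rect 609.8 252.2 72.1 11.8 longaxis -85.0 mean [609.4 254.8  98.5] col [48. 44. 37.]
[478. 301.] 1301 rect 753.3 185.9 45.4 33.4 longaxis 50.1 mean [748.5 190.2  95.7] col [ 20.  65. 129.]
top by colour
c 609.7 252.6 size 205.4 71.8 ang 94.4 area 19301.0
```

View pics/w1.png

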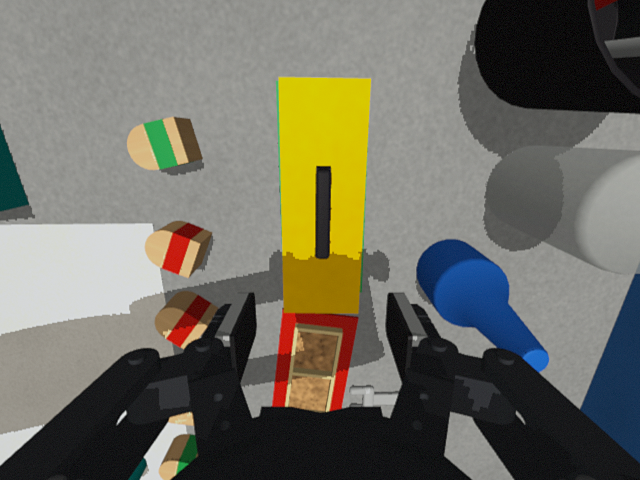

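>>> send_rows:
  dp:
    - [0, 0, 0]
    - [0, 0, 0]
    - [0, 0, 0]
  rot:
    - [0, 0, 0]
    - [0, 0, 0]
    - [0, 0, 0]

```text
time: 2.55
tool_pos: [609.1, 231.9, 226.0]
tcp_rot: [-180.0, -0.1, 4.9]
ft_force: [-0.1, -0.2, 0.3]
finger_gap: 59.9
```

```bash
python3 - <<'E'
from h import *
for i in range(3):
    s=snap("wrist"); st=r.sense(); print(st['tool_pos'],st['tcp_rot'])
    blobs(s,86,110,amin=1300,region=(250,120,400,300))
    maskrect(s,hsvmask(s,(22,120,60),(30,255,255)),67)
E
```

```text
[609.11624814 231.94769804 226.06289566] [-1.79992799e+02 -5.12871358e-02  4.89985697e+00]
[323. 208.] 1386 rect 609.7 252.3 71.9 12.0 longaxis -85.6 mean [609.4 254.3  98.5] col [49. 45. 37.]
c 609.8 252.9 size 204.7 72.0 ang 94.5 area 19381.5
[609.16171698 232.03550766 226.02756975] [-1.79992342e+02 -5.29307492e-02  4.90917856e+00]
[322. 208.] 1397 rect 609.6 252.5 71.7 11.9 longaxis -85.4 mean [609.3 254.3  98.5] col [50. 45. 37.]
c 609.8 252.5 size 205.6 72.0 ang 94.6 area 19371.0
[609.16178256 232.20206757 225.9599958 ] [-1.79991984e+02 -5.10244558e-02  4.92476138e+00]
[322. 208.] 1397 rect 609.7 252.4 71.8 11.9 longaxis -85.4 mean [609.4 254.4  98.5] col [50. 46. 37.]
c 609.9 252.6 size 205.5 72.0 ang 94.6 area 19348.5
```

>>> send_rows:
  dp:
    - [0.3, 10, -20]
    - [0.6, 19.6, -55]
    - [0.6, 19.6, -90]
    - [0.6, 19.6, -118]
    - [0.6, 19.6, -136]
  rot:
    - [0, 0, -0.007]
    - [0, 0, -0.007]
    - [0, 0, -0.007]
    - [0, 0, -0.007]
    - [0, 0, -0.007]

```text
time: 3.32
tool_pos: [608.0, 252.5, 85.9]
tcp_rot: [180.0, 0.2, 4.6]
ft_force: [0.3, 0.1, -0.1]
finger_gap: 59.8
```

>>> send_rows:
  dp:
    - [0, 0, 0]
    - [0, 0, 0]
    - [0, 0, 0]
  rot:
    - [0, 0, 0]
    - [0, 0, 0]
    - [0, 0, 0]

```text
time: 3.7
tool_pos: [610.9, 252.9, 91.2]
tcp_rot: [-180.0, -0.2, 4.6]
ft_force: [0.4, -0.3, 0.2]
finger_gap: 60.1
```

```bash
python3 - <<'E'
from h import *
s=snap("wrist"); save(s,"w2.png"); print(r.sense()['tool_pos'])
E
```

```text
[610.76292763 252.78806684  91.03249443]
```

View pics/w2.png

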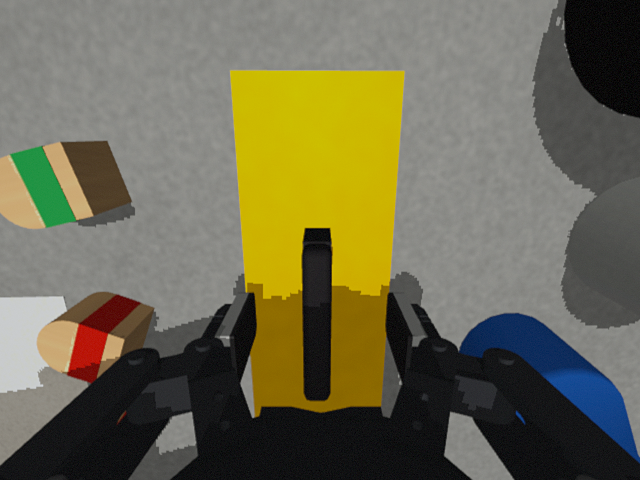

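Handle (318,315) is centred between the pads. Close.

>>> send_rows:
  dp:
    - [0, 0, 0]
    - [0, 0, 0]
    - [0, 0, 0]
    - [0, 0, 0]
    - [0, 0, 0]
  rot:
    - [0, 0, 0]
    - [0, 0, 0]
    - [0, 0, 0]
    - [0, 0, 0]
    - [0, 0, 0]
  jaw: 4
  force: 80

```text
time: 4.38
tool_pos: [609.6, 252.5, 89.6]
tcp_rot: [180.0, 0.0, 4.6]
ft_force: [-2.1, -0.5, 4.7]
finger_gap: 10.8
```

>>> send_rows:
  dp:
    - [0, 0, 0]
    - [0, 0, 10]
    - [0, 0, 25]
    - [0, 0, 40]
    - [0, 0, 50]
  rot:
    - [0, 0, 0]
    - [0, 0, 0]
    - [0, 0, 0]
    - [0, 0, 0]
    - [0, 0, 0]

```text
time: 5.0
tool_pos: [610.4, 252.7, 141.3]
tcp_rot: [-180.0, -0.1, 4.6]
ft_force: [0.4, 0.9, -2.5]
finger_gap: 10.6
```

>>> send_rows:
  dp:
    - [0, -10, 20]
    - [1, -30, 30]
    - [3, -60, 35]
    - [5, -100, 40]
    - [6, -140, 40]
  rot:
    - [0, 0, 0]
    - [0, 0, -0.01]
    - [0, 0, -0.02]
    - [0, 0, -0.03]
    - [0, 0, -0.047]

```text
time: 5.62
tool_pos: [616.0, 109.9, 180.4]
tcp_rot: [180.0, -0.1, 1.8]
ft_force: [0.3, 0.2, -3.9]
finger_gap: 10.5
```

>>> send_rows:
  dp:
    - [2, -45, 0]
    - [4, -90, 0]
    - [6, -135, 0]
    - [8, -180, 0]
    - [9, -225, 0]
  rot:
    - [0, 0, 0]
    - [0, 0, 0]
    - [0, 0, 0]
    - [0, 0, 0]
    - [0, 0, 0]

```text
time: 6.25
tool_pos: [624.0, -115.5, 179.8]
tcp_rot: [180.0, -0.0, 1.8]
ft_force: [0.0, -0.4, -1.6]
finger_gap: 10.3
```

>>> send_rows:
  dp:
    - [1, -40, 0]
    - [2, -75, 0]
    - [3, -105, 0]
    - [3, -125, 0]
    - [3, -137, 0]
  rot:
    - [0, 0, 0]
    - [0, 0, 0]
    - [0, 0, 0]
    - [0, 0, 0]
    - [0, 0, 0]

```text
time: 6.88
tool_pos: [627.1, -251.0, 179.4]
tcp_rot: [-180.0, 0.0, 1.8]
ft_force: [0.7, 0.2, -3.2]
finger_gap: 10.5
```

```bash
python3 - <<'E'
from h import *
s=snap("wrist"); save(s,"w3.png"); s=snap("side"); save(s,"s3.png"); print(r.sense()['tool_pos'],r.sense()['finger_gap'])
E
```

```text
[ 627.36386009 -250.63913993  179.31207466] 10.420454443051915
```

View pics/s3.png

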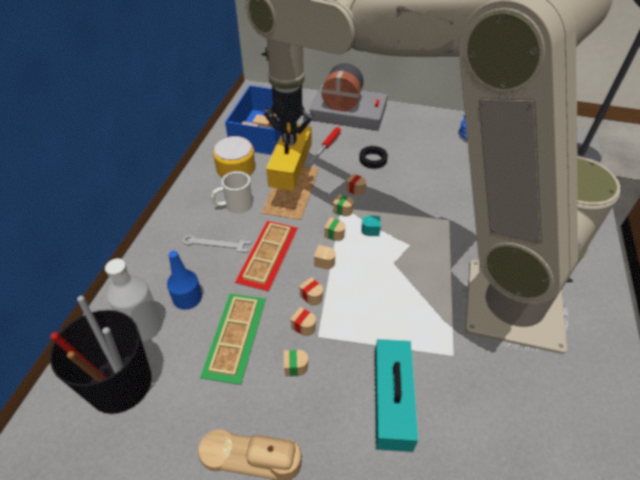

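View pics/w3.png

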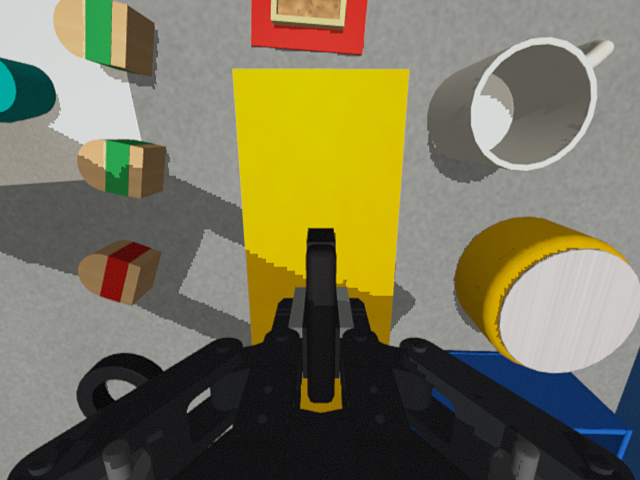

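>>> send_rows:
  dp:
    - [0, 0, -25]
    - [0, 0, -50]
    - [0, 0, -70]
    - [0, 0, -82]
    - [0, 0, -87]
  rot:
    - [0, 0, 0]
    - [0, 0, 0]
    - [0, 0, 0]
    - [0, 0, 0]
    - [0, 0, 0]

```text
time: 7.6
tool_pos: [627.6, -249.1, 91.6]
tcp_rot: [-180.0, 0.0, 1.9]
ft_force: [0.3, 0.4, -3.1]
finger_gap: 10.0
```

>>> send_rows:
  dp:
    - [0, 0, 0]
    - [0, 0, -2]
    - [0, 0, -3.5]
    - [0, 0, -4]
    - [0, 0, -4]
  rot:
    - [0, 0, 0]
    - [0, 0, 0]
    - [0, 0, 0]
    - [0, 0, 0]
    - [0, 0, 0]

```text
time: 8.22
tool_pos: [627.8, -249.7, 88.7]
tcp_rot: [180.0, -0.0, 1.9]
ft_force: [-0.2, -0.8, -0.4]
finger_gap: 10.7
```

>>> send_rows:
  dp:
    - [0, 0, 0]
    - [0, 0, 0]
    - [0, 0, 0]
    - [0, 0, 0]
  rot:
    - [0, 0, 0]
    - [0, 0, 0]
    - [0, 0, 0]
    - [0, 0, 0]
  jaw: 60

```text
time: 8.72
tool_pos: [627.8, -249.6, 88.4]
tcp_rot: [180.0, -0.0, 1.9]
ft_force: [-0.4, -0.0, 0.5]
finger_gap: 60.0
```

>>> send_rows:
  dp:
    - [0, 0, 20]
    - [0, 0, 60]
    - [0, 0, 100]
    - [-20, 0, 120]
    - [-50, -5, 130]
  rot:
    - [0, 0, 0]
    - [0, 0, 0]
    - [0, 0, -0.1]
    - [0, 0, -0.28]
    - [0, 0, -0.46]

```text
time: 9.35
tool_pos: [578.7, -254.8, 222.3]
tcp_rot: [180.0, -0.3, -24.7]
ft_force: [-0.3, -0.2, -0.5]
finger_gap: 60.1
```

>>> send_rows:
  dp:
    - [-30, -5, 0]
    - [-60, -10, 0]
    - [-90, -15, 0]
    - [-115, -20, 0]
    - [-135, -25, 0]
  rot:
    - [0, 0, -0.18]
    - [0, 0, -0.36]
    - [0, 0, -0.54]
    - [0, 0, -0.72]
    - [0, 0, -0.9]

```text
time: 9.98
tool_pos: [442.1, -279.9, 220.2]
tcp_rot: [-179.9, -0.1, -76.4]
ft_force: [-1.1, 0.0, 0.9]
finger_gap: 59.6
```

>>> send_rows:
  dp:
    - [0, -5, 0]
    - [0, -10, 0]
    - [0, -15, 0]
    - [0, -15, 0]
    - [0, -15, 0]
  rot:
    - [0, 0, -0.18]
    - [0, 0, -0.36]
    - [0, 0, -0.5]
    - [0, 0, -0.56]
    - [0, 0, -0.56]

```text
time: 10.6
tool_pos: [443.0, -294.8, 219.9]
tcp_rot: [-179.9, -0.0, -108.1]
ft_force: [-0.3, -0.1, -0.3]
finger_gap: 59.9
```

```bash
cat >> h.py <<'E'
def look(name,zlo=33,zhi=46,amin=300,region=None):
    s=snap("wrist"); save(s,name); st=r.sense(); print("tcp",st['tool_pos'].round(1),"yaw",st['tcp_rot'].round(1),"gap",round(st['finger_gap'],1),"t",round(st['time'],1)); blobs(s,zlo,zhi,amin,region); return s
E
python3 - <<'E'
from h import *
look("w4.png")
E
```

```text
tcp [ 443.  -294.7  219.6] yaw [-179.9   -0.  -108. ] gap 60.2 t 10.7
[221.  69.] 1066 rect 591.7 -250.4 206.1 1.3 longaxis -88.3 mean [ 591.8 -254.6   39.7] col [95. 71.  4.]
[324. 216.] 2050 rect 443.3 -297.8 50.4 40.2 longaxis -19.0 mean [ 446.1 -298.4   39.2] col [165.  97.  69.]
[224. 229.] 2042 rect 460.3 -203.1 50.1 41.6 longaxis -10.1 mean [ 463.1 -204.2   39.2] col [153. 178. 116.]
[135. 257.] 1988 rect 461.6 -108.1 50.3 42.2 longaxis -10.7 mean [ 464.4 -109.8   39.1] col [144. 168. 106.]
[ 45. 283.] 1914 rect 464.7 -8.4 49.8 43.2 longaxis -2.4 mean [467.2 -10.7  38.8] col [199. 170. 121.]
[200. 316.] 846 rect 384.5 -140.5 44.4 27.4 longaxis -52.4 mean [ 384.9 -143.3   38.9] col [  8. 165. 159.]
```

View pics/w4.png

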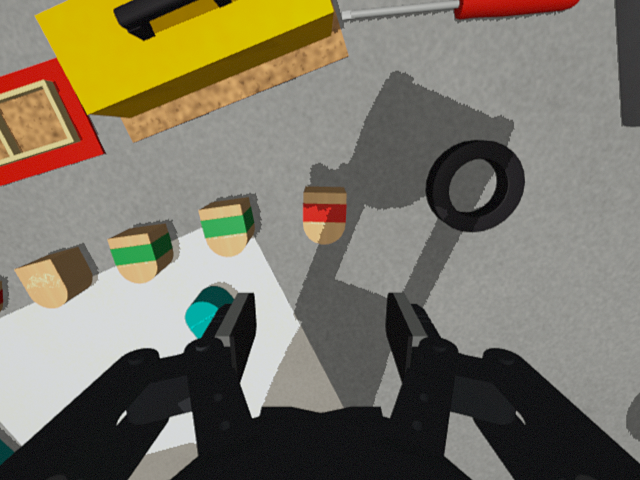

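>>> send_rows:
  dp:
    - [0.6, -3, -45]
    - [0.6, -3, -95]
    - [0.6, -3, -140]
    - [0.6, -3, -175]
    - [0.6, -3, -192]
  rot:
    - [0, 0, -0.016]
    - [0, 0, -0.016]
    - [0, 0, -0.016]
    - [0, 0, -0.016]
    - [0, 0, -0.016]

```text
time: 11.28
tool_pos: [442.4, -296.7, 24.6]
tcp_rot: [179.9, 0.1, -109.0]
ft_force: [-0.2, -0.5, 0.5]
finger_gap: 60.1
```

>>> send_rows:
  dp:
    - [0, 0, 0]
    - [0, 0, 0]
    - [0, 0, 0]
    - [0, 0, 0]
    - [0, 0, 0]
  rot:
    - [0, 0, 0]
    - [0, 0, 0]
    - [0, 0, 0]
    - [0, 0, 0]
    - [0, 0, 0]
  jaw: 30
  force: 60

```text
time: 11.9
tool_pos: [443.5, -297.7, 26.8]
tcp_rot: [-180.0, -0.0, -109.0]
ft_force: [0.7, -0.3, -1.6]
finger_gap: 38.6
```

>>> send_rows:
  dp:
    - [0, 0, 15]
    - [0, 0, 40]
    - [15, 20, 70]
    - [30, 50, 80]
    - [50, 85, 80]
  rot:
    - [0, 0, 0]
    - [0, 0, 0]
    - [0, 0, 0.15]
    - [0, 0, 0.3]
    - [0, 0, 0.45]

```text
time: 12.52
tool_pos: [494.8, -212.7, 109.2]
tcp_rot: [-179.8, -0.1, -83.0]
ft_force: [-0.1, 0.4, -0.6]
finger_gap: 38.6
```

>>> send_rows:
  dp:
    - [12, 25, 0]
    - [26, 50, 0]
    - [42, 75, 0]
    - [60, 100, 0]
    - [75, 118, 0]
  rot:
    - [0, 0, 0.17]
    - [0, 0, 0.34]
    - [0, 0, 0.51]
    - [0, 0, 0.68]
    - [0, 0, 0.85]

```text
time: 13.15
tool_pos: [569.2, -93.5, 107.6]
tcp_rot: [-180.0, -0.1, -34.2]
ft_force: [0.2, -0.3, -1.0]
finger_gap: 39.2
```

>>> send_rows:
  dp:
    - [15, 12, 0]
    - [30, 25, 0]
    - [42, 33, 0]
    - [45, 34.5, 0]
    - [45, 34.5, 0]
  rot:
    - [0, 0, 0.17]
    - [0, 0, 0.34]
    - [0, 0, 0.48]
    - [0, 0, 0.576]
    - [0, 0, 0.576]

```text
time: 13.78
tool_pos: [613.7, -59.9, 107.3]
tcp_rot: [180.0, -0.0, -1.6]
ft_force: [-0.3, 0.4, -0.7]
finger_gap: 39.2
```

```bash
python3 - <<'E'
from h import *
s=look("w5.png",80,130)
maskrect(s,hsvmask(s,(0,150,60),(6,255,255),(250,0,400,240)),4)
E
```

```text
tcp [613.5 -60.  107.1] yaw [180.   -0.   -1.7] gap 39.4 t 13.8
[320. 315.] 15539 rect 615.0 -54.0 56.3 53.8 longaxis -54.9 mean [614.2 -51.2 116. ] col [134.  86.  61.]
[599. 409.] 2374 rect 768.0 -134.7 72.5 26.7 longaxis -40.1 mean [ 766.8 -132.3   86.2] col [145. 144. 137.]
c 579.8 20.2 size 147.6 15.2 ang 87.7 area 5305.0
```

View pics/w5.png

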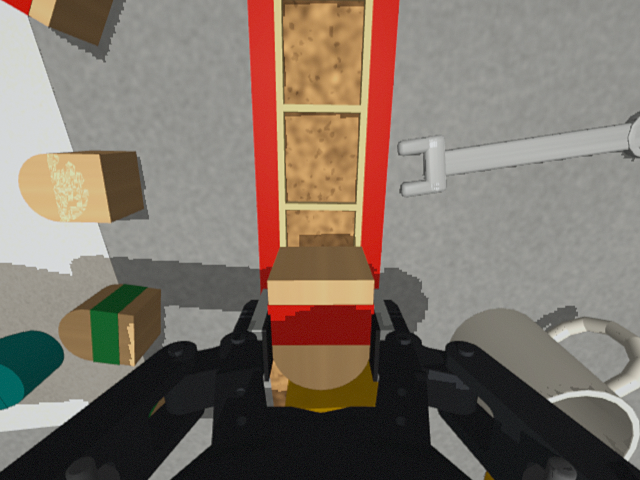

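```bash
python3 - <<'E'
from h import *
s=snap("wrist")
print(ray(s,[(322,107),(321,208)],14).round(1))
m=hsvmask(s,(0,170,60),(6,255,255))
for v in (5,60,120,180,230):
    u=np.where(m[v,200:450])[0]+200; p=ray(s,[(u.min()-.5,v),(u.max()+.5,v)],4); print(p.round(1).tolist(),p.mean(0).round(1))
E
```

```text
[[617.6  33.3  14. ]
 [615.1 -29.7  14. ]]
[[575.2, 91.4, 4.0], [664.4, 88.8, 4.0]] [619.8  90.1   4. ]
[[574.3, 62.3, 4.0], [663.1, 59.7, 4.0]] [618.7  61.    4. ]
[[572.4, 27.5, 4.0], [661.8, 24.9, 4.0]] [617.1  26.2   4. ]
[[571.0, -11.1, 4.0], [660.4, -13.7, 4.0]] [615.7 -12.4   4. ]
[[570.0, -46.5, 4.0], [658.6, -49.2, 4.0]] [614.3 -47.8   4. ]
```

>>> send_rows:
  dp:
    - [0.4, 0, -20]
    - [0.4, 0, -40]
    - [0.4, 0, -57]
    - [0.4, 0, -68]
    - [0.4, 0, -75.5]
  rot:
    - [0, 0, -0.01]
    - [0, 0, -0.01]
    - [0, 0, -0.01]
    - [0, 0, -0.01]
    - [0, 0, -0.01]

```text
time: 14.5
tool_pos: [613.4, -60.0, 30.6]
tcp_rot: [-180.0, 0.1, -2.1]
ft_force: [-25.7, 4.7, 51.4]
finger_gap: 39.1
```

>>> send_rows:
  dp:
    - [0, 0, 0]
    - [0, 0, 0]
    - [0, 0, 0]
  rot:
    - [0, 0, 0]
    - [0, 0, 0]
    - [0, 0, 0]

```text
time: 14.88
tool_pos: [613.9, -60.0, 30.9]
tcp_rot: [180.0, -0.0, -2.1]
ft_force: [-0.0, -0.4, 0.2]
finger_gap: 39.2
```

>>> send_rows:
  dp:
    - [0, 0, 0]
    - [0, 0, 0]
    - [0, 0, 0]
    - [0, 0, 30]
    - [0, 0, 60]
  rot:
    - [0, 0, 0]
    - [0, 0, 0]
    - [0, 0, 0]
    - [0, 0, 0]
    - [0, 0, 0]
  jaw: 60

```text
time: 15.5
tool_pos: [613.2, -59.9, 90.9]
tcp_rot: [-180.0, 0.1, -2.1]
ft_force: [0.4, -0.3, 0.6]
finger_gap: 60.4
```

```bash
python3 - <<'E'
from h import *
s=look("w6.png",38,52)
E
```

```text
tcp [616.1 -60.4  96.4] yaw [180.   -0.3  -2.1] gap 60.0 t 15.6
[14.  7.] 349 rect 477.2 79.7 11.3 9.0 longaxis -30.8 mean [477.6  78.5  39. ] col [196. 166. 118.]
[ 46. 195.] 5650 rect 465.4 -8.6 50.4 40.2 longaxis -3.6 mean [467.5  -8.3  39. ] col [214. 185. 133.]
[322. 270.] 5480 rect 614.1 -59.6 50.6 41.0 longaxis 88.1 mean [614.3 -56.1  43.2] col [182. 101.  69.]
[ 82. 350.] 3443 rect 461.7 -108.1 50.7 42.5 longaxis -12.0 mean [ 462.2 -105.8   39.1] col [ 91. 106.  62.]
[551. 358.] 834 rect 756.6 -118.8 39.3 6.7 longaxis -5.1 mean [ 752.3 -117.7   45.1] col [124. 121. 111.]
[344. 401.] 1483 rect 624.3 -147.0 71.8 2.8 longaxis 1.9 mean [ 625.3 -146.9   44.1] col [97. 72.  3.]
[142. 469.] 326 rect 483.0 -205.5 33.5 12.6 longaxis 55.0 mean [ 480.2 -206.3   38.9] col [162. 147.  97.]
```

View pics/w6.png

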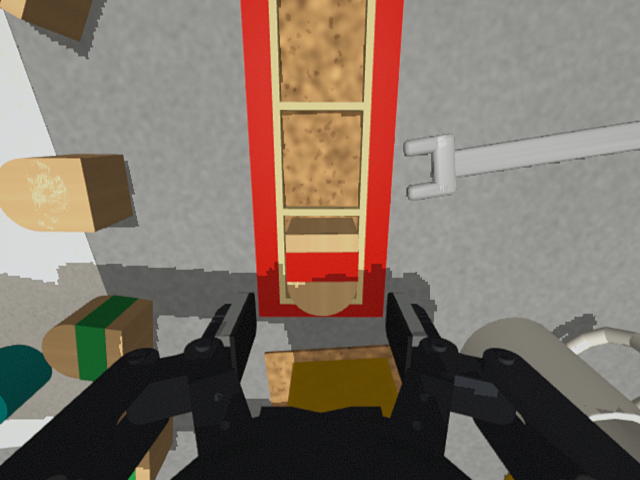

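>>> send_rows:
  dp:
    - [-10, 20, 25]
    - [-35, 50, 45]
    - [-65, 85, 55]
    - [-95, 115, 60]
    - [-120, 140, 60]
  rot:
    - [0, 0, 0.16]
    - [0, 0, 0.33]
    - [0, 0, 0.5]
    - [0, 0, 0.67]
    - [0, 0, 0.84]

```text
time: 16.18
tool_pos: [493.0, 81.0, 151.4]
tcp_rot: [180.0, -0.1, 46.4]
ft_force: [0.3, 0.3, 0.6]
finger_gap: 60.1
```

>>> send_rows:
  dp:
    - [-18, 16, 0]
    - [-26, 23, 0]
    - [-27, 24, 0]
    - [-27, 24, 0]
    - [-27, 24, 0]
  rot:
    - [0, 0, 0.14]
    - [0, 0, 0.2]
    - [0, 0, 0.228]
    - [0, 0, 0.228]
    - [0, 0, 0.228]

```text
time: 16.8
tool_pos: [467.1, 103.6, 150.8]
tcp_rot: [180.0, -0.0, 59.0]
ft_force: [-0.4, -0.2, -0.7]
finger_gap: 60.2
```

```bash
python3 - <<'E'
from h import *
s=look("w7.png",33,46)
E
```

```text
tcp [467.  103.6 150.8] yaw [-180.    0.   59.] gap 60.5 t 16.9
[552.  89.] 5115 rect 454.8 289.2 50.9 42.3 longaxis 16.7 mean [455.7 288.4  39.2] col [124. 144.  87.]
[420. 180.] 3817 rect 464.1 188.6 50.3 41.3 longaxis -18.7 mean [464.8 187.8  39.3] col [186. 112.  77.]
[321. 243.] 3150 rect 468.2 103.7 50.1 40.8 longaxis -30.9 mean [468.9 103.4  39.3] col [163.  97.  67.]
[ 11. 305.] 1085 rect 386.2 -136.3 44.4 21.3 longaxis -41.1 mean [ 386.1 -135.7   38.1] col [  5. 123. 117.]
[195. 304.] 2216 rect 463.8 -8.7 48.1 41.2 longaxis -3.6 mean [461.1  -8.5  38.9] col [125.  99.  66.]
[ 98. 352.] 1714 rect 454.6 -110.0 47.0 34.5 longaxis -82.1 mean [ 455.1 -106.3   38.8] col [121. 139.  85.]
[ 25. 404.] 2184 rect 460.5 -203.4 50.3 44.8 longaxis -9.3 mean [ 462.4 -199.4   38.7] col [112. 131.  78.]
```

View pics/w7.png

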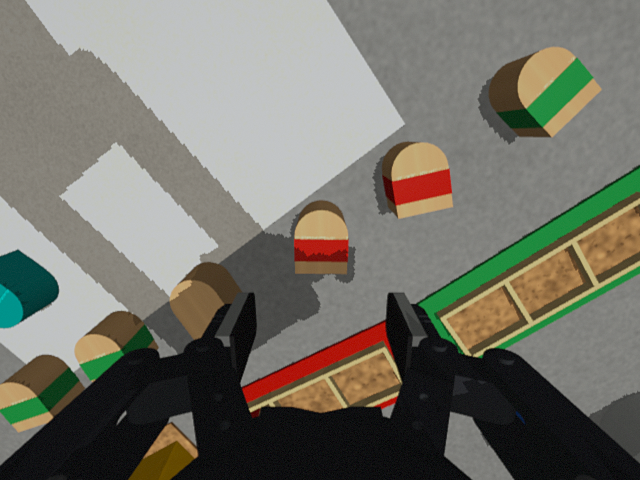

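>>> send_rows:
  dp:
    - [1.5, -0.3, -30]
    - [1.5, -0.3, -65]
    - [1.5, -0.3, -95]
    - [1.5, -0.3, -115]
    - [1.5, -0.3, -124.5]
  rot:
    - [0, 0, 0]
    - [0, 0, 0]
    - [0, 0, 0]
    - [0, 0, 0]
    - [0, 0, 0]

```text
time: 17.48
tool_pos: [467.5, 103.3, 24.9]
tcp_rot: [-179.9, 0.1, 59.0]
ft_force: [-0.4, 0.2, -0.1]
finger_gap: 60.1
```

>>> send_rows:
  dp:
    - [0, 0, 0]
    - [0, 0, 0]
    - [0, 0, 0]
    - [0, 0, 0]
    - [0, 0, 0]
  rot:
    - [0, 0, 0]
    - [0, 0, 0]
    - [0, 0, 0]
    - [0, 0, 0]
    - [0, 0, 0]
  jaw: 30

```text
time: 18.1
tool_pos: [468.3, 103.7, 26.5]
tcp_rot: [180.0, -0.0, 59.1]
ft_force: [0.0, 0.0, 2.3]
finger_gap: 39.4
```

>>> send_rows:
  dp:
    - [0, 0, 15]
    - [0, 0, 40]
    - [15, -5, 65]
    - [40, -17, 80]
    - [70, -28, 80]
  rot:
    - [0, 0, 0]
    - [0, 0, 0]
    - [0, 0, -0.15]
    - [0, 0, -0.3]
    - [0, 0, -0.47]

```text
time: 18.73
tool_pos: [540.4, 75.6, 109.6]
tcp_rot: [179.9, -0.2, 31.9]
ft_force: [0.3, -0.0, -1.2]
finger_gap: 39.1
```

>>> send_rows:
  dp:
    - [30, -28, 0]
    - [55, -50, 0]
    - [72, -66, 0]
    - [77.8, -73.8, 0]
    - [77.8, -73.8, 0]
  rot:
    - [0, 0, -0.17]
    - [0, 0, -0.34]
    - [0, 0, -0.5]
    - [0, 0, -0.598]
    - [0, 0, -0.598]

```text
time: 19.35
tool_pos: [616.5, 1.3, 107.2]
tcp_rot: [180.0, -0.0, -2.1]
ft_force: [0.7, -0.2, 0.2]
finger_gap: 39.3
```

```bash
python3 - <<'E'
from h import *
s=look("w8.png",150,160)
E
```

```text
tcp [616.1   1.8 107. ] yaw [-180.   -0.   -2.] gap 39.0 t 19.4
[164. 399.] 3032 rect 568.2 3.5 26.1 17.2 longaxis 89.4 mean [570.5   5.5 154.3] col [23. 24. 25.]
[239. 367.] 368 rect 594.3 16.7 14.7 6.2 longaxis 2.5 mean [594.1  16.6 154.7] col [19. 20. 21.]
[402. 367.] 377 rect 640.3 14.8 14.8 6.0 longaxis -6.3 mean [640.5  14.7 154.5] col [18. 18. 20.]
[477. 399.] 3124 rect 664.5 -0.2 26.5 16.3 longaxis 84.9 mean [663.    1.9 154.3] col [24. 25. 26.]
```

View pics/w8.png

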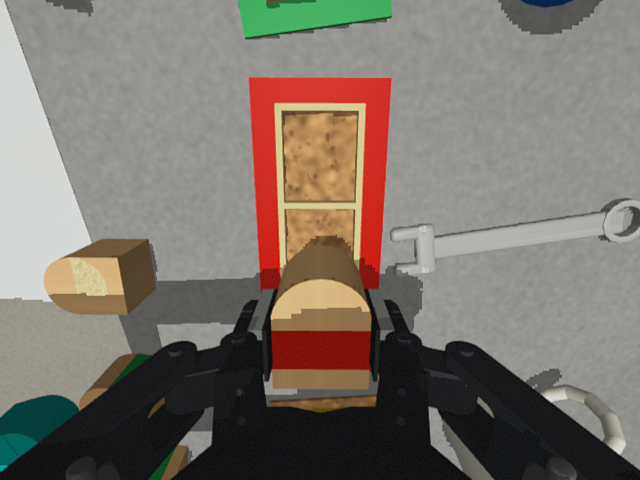

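>>> send_rows:
  dp:
    - [0, 0, -25]
    - [0, 0, -48]
    - [0, 0, -60]
    - [0, 0, -67]
    - [0, 0, -70]
  rot:
    - [0, 0, 0]
    - [0, 0, 0]
    - [0, 0, 0]
    - [0, 0, 0]
    - [0, 0, 0]

```text
time: 20.02
tool_pos: [616.2, 2.0, 36.6]
tcp_rot: [-180.0, -0.0, -2.1]
ft_force: [0.8, 0.4, -0.9]
finger_gap: 39.1
```

>>> send_rows:
  dp:
    - [0, 0, -1]
    - [0, 0, -3]
    - [0, 0, -5]
    - [0, 0, -5]
  rot:
    - [0, 0, 0]
    - [0, 0, 0]
    - [0, 0, 0]
    - [0, 0, 0]

```text
time: 20.52
tool_pos: [615.9, 1.9, 31.2]
tcp_rot: [-180.0, 0.0, -2.1]
ft_force: [-0.2, 0.2, -1.0]
finger_gap: 39.0
```

>>> send_rows:
  dp:
    - [0, 0, 0]
    - [0, 0, 0]
    - [0, 0, 0]
    - [0, 0, 30]
    - [0, 0, 60]
  rot:
    - [0, 0, 0]
    - [0, 0, 0]
    - [0, 0, 0]
    - [0, 0, 0]
    - [0, 0, 0]
  jaw: 60

```text
time: 21.15
tool_pos: [615.5, 1.9, 91.5]
tcp_rot: [-180.0, 0.1, -2.1]
ft_force: [0.7, 0.4, -0.8]
finger_gap: 60.2
```

```bash
python3 - <<'E'
from h import *
s=look("w9.png",38,52)
E
```

```text
tcp [618.5   1.7  96.9] yaw [180.   -0.3  -2.1] gap 60.0 t 21.2
[321. 276.] 5311 rect 616.3 2.6 50.5 40.8 longaxis 87.3 mean [616.3   2.2  43.2] col [175. 109.  76.]
[ 71. 298.] 4433 rect 464.7 -8.5 51.3 40.8 longaxis -2.7 mean [466.9  -8.   39. ] col [182. 154. 109.]
[322. 361.] 4269 rect 614.2 -59.4 51.0 40.7 longaxis 89.0 mean [614.4 -55.3  43.1] col [133.  75.  50.]
[615. 424.] 395 rect 805.3 -110.1 10.5 7.8 longaxis 50.6 mean [ 805.4 -109.6   45.3] col [115. 112. 103.]
[480. 460.] 655 rect 719.3 -142.2 35.1 6.1 longaxis 70.6 mean [ 720.2 -138.    45. ] col [109. 107.  98.]
```

>>> send_rows:
  dp:
    - [-10, 20, 25]
    - [-35, 50, 45]
    - [-65, 90, 55]
    - [-95, 125, 60]
    - [-120, 150, 60]
  rot:
    - [0, 0, 0.17]
    - [0, 0, 0.34]
    - [0, 0, 0.51]
    - [0, 0, 0.68]
    - [0, 0, 0.85]

```text
time: 21.82
tool_pos: [495.2, 153.3, 152.0]
tcp_rot: [180.0, -0.1, 46.9]
ft_force: [-0.5, 1.0, -0.1]
finger_gap: 60.3
```

>>> send_rows:
  dp:
    - [-18, 20, 0]
    - [-28, 33, 0]
    - [-31.9, 36.7, 0]
    - [-31.9, 36.7, 0]
    - [-31.9, 36.7, 0]
  rot:
    - [0, 0, 0.16]
    - [0, 0, 0.31]
    - [0, 0, 0.433]
    - [0, 0, 0.433]
    - [0, 0, 0.433]

```text
time: 22.45
tool_pos: [464.4, 188.4, 151.4]
tcp_rot: [180.0, -0.0, 71.2]
ft_force: [-1.0, 0.5, 0.4]
finger_gap: 60.2
```

```bash
python3 - <<'E'
from h import *
s=look("w10.png",33,46)
E
```

```text
tcp [464.4 188.3 151.4] yaw [180.   -0.   71.2] gap 60.4 t 22.5
[449. 187.] 3763 rect 454.9 289.1 50.7 41.3 longaxis 18.3 mean [455.6 289.1  39.3] col [137. 159.  99.]
[320. 241.] 3174 rect 464.2 188.6 50.9 40.8 longaxis -17.7 mean [464.7 188.5  39.4] col [164. 101.  70.]
[ 93. 316.] 2852 rect 465.0 -8.1 50.6 42.0 longaxis -3.3 mean [465.6  -6.2  38.8] col [163. 136.  94.]
[  8. 353.] 685 rect 472.3 -91.8 42.8 16.4 longaxis -29.3 mean [473.9 -92.8  37.8] col [ 86. 110.  63.]
[176. 448.] 1557 rect 616.7 -1.8 43.0 42.9 longaxis -4.8 mean [610.4  -1.9  42.6] col [167.  86.  58.]
[628. 438.] 369 rect 735.9 398.9 26.3 5.7 longaxis -72.3 mean [736.8 396.8  39.1] col [9. 8. 9.]
[146. 468.] 509 rect 627.5 -41.6 33.1 19.7 longaxis -53.7 mean [624.3 -40.2  41.5] col [151.  95.  63.]
```

View pics/w10.png

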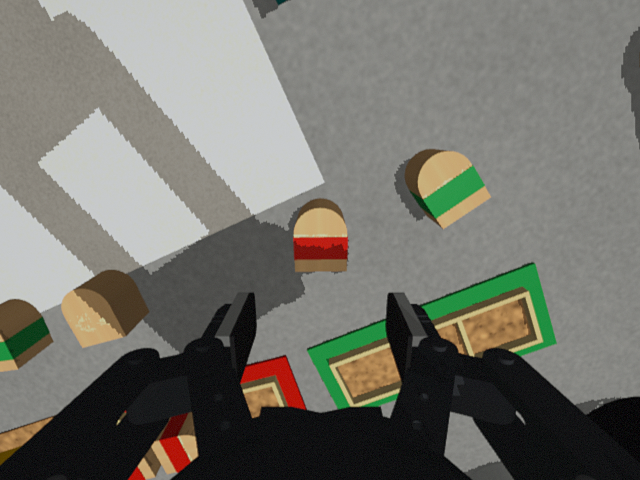

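>>> send_rows:
  dp:
    - [0, 0, -30]
    - [0, 0, -65]
    - [0, 0, -95]
    - [0, 0, -115]
    - [0, 0, -125]
  rot:
    - [0, 0, 0.009]
    - [0, 0, 0.009]
    - [0, 0, 0.009]
    - [0, 0, 0.009]
    - [0, 0, 0.009]

```text
time: 23.12
tool_pos: [463.5, 188.0, 24.9]
tcp_rot: [-179.9, 0.1, 71.8]
ft_force: [0.5, 0.2, 0.2]
finger_gap: 59.9
```

>>> send_rows:
  dp:
    - [0, 0, 0]
    - [0, 0, 0]
    - [0, 0, 0]
    - [0, 0, 0]
    - [0, 0, 0]
  rot:
    - [0, 0, 0]
    - [0, 0, 0]
    - [0, 0, 0]
    - [0, 0, 0]
    - [0, 0, 0]
  jaw: 30

```text
time: 23.75
tool_pos: [464.2, 188.6, 26.5]
tcp_rot: [180.0, -0.0, 71.9]
ft_force: [0.1, 0.3, -0.3]
finger_gap: 38.8
```

>>> send_rows:
  dp:
    - [0, 0, 15]
    - [0, 0, 40]
    - [15, -10, 65]
    - [40, -32, 80]
    - [70, -57, 80]
  rot:
    - [0, 0, 0]
    - [0, 0, 0]
    - [0, 0, -0.17]
    - [0, 0, -0.34]
    - [0, 0, -0.51]

```text
time: 24.38
tool_pos: [536.3, 131.6, 109.7]
tcp_rot: [179.9, -0.2, 42.4]
ft_force: [1.0, 0.8, -0.5]
finger_gap: 38.8
```

>>> send_rows:
  dp:
    - [30, -24, 0]
    - [55, -44, 0]
    - [72, -58, 0]
    - [82, -66, 0]
    - [84.3, -67.7, 0]
  rot:
    - [0, 0, -0.17]
    - [0, 0, -0.34]
    - [0, 0, -0.51]
    - [0, 0, -0.68]
    - [0, 0, -0.782]

```text
time: 25.0
tool_pos: [619.3, 63.1, 107.5]
tcp_rot: [180.0, -0.1, -2.4]
ft_force: [-0.4, 0.3, -0.7]
finger_gap: 38.9
```

>>> send_rows:
  dp:
    - [0, 0, -20]
    - [0, 0, -45]
    - [0, 0, -59]
    - [0, 0, -67]
    - [0, 0, -70]
  rot:
    - [0, 0, 0]
    - [0, 0, 0]
    - [0, 0, 0]
    - [0, 0, 0]
    - [0, 0, 0]

```text
time: 25.62
tool_pos: [618.3, 64.0, 36.0]
tcp_rot: [180.0, 0.0, -2.1]
ft_force: [-0.8, -0.0, -0.5]
finger_gap: 39.2
```

```bash
python3 - <<'E'
from h import *
s=look("w11.png",150,160)
E
```

```text
tcp [618.4  63.9  36.1] yaw [180.    0.   -2.1] gap 39.4 t 25.7
```

View pics/w11.png

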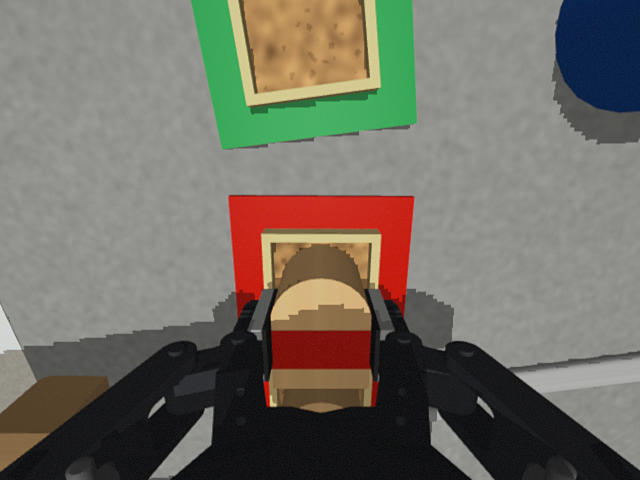

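Block held, aligned above the third red nest.

>>> send_rows:
  dp:
    - [0, 0, -1]
    - [0, 0, -3]
    - [0, 0, -5]
    - [0, 0, -5]
  rot:
    - [0, 0, 0]
    - [0, 0, 0]
    - [0, 0, 0]
    - [0, 0, 0]

```text
time: 26.18
tool_pos: [618.3, 63.9, 31.2]
tcp_rot: [180.0, 0.0, -2.1]
ft_force: [-0.4, 0.1, -1.2]
finger_gap: 39.3
```

>>> send_rows:
  dp:
    - [0, 0, 0]
    - [0, 0, 0]
    - [0, 0, 0]
    - [0, 0, 30]
    - [0, 0, 60]
  rot:
    - [0, 0, 0]
    - [0, 0, 0]
    - [0, 0, 0]
    - [0, 0, 0]
    - [0, 0, 0]
  jaw: 60

```text
time: 26.8
tool_pos: [617.9, 63.9, 91.5]
tcp_rot: [180.0, 0.1, -2.1]
ft_force: [-0.2, 0.3, 1.3]
finger_gap: 60.0
```

>>> send_rows:
  dp:
    - [0, 0, 30]
    - [0, 0, 60]
    - [0, 0, 60]
  rot:
    - [0, 0, 0]
    - [0, 0, 0]
    - [0, 0, 0]

```text
time: 27.18
tool_pos: [620.6, 63.9, 155.0]
tcp_rot: [-180.0, -0.4, -2.1]
ft_force: [2.0, -0.3, -0.8]
finger_gap: 60.0
```

```bash
python3 - <<'E'
from h import *
s=look("w12.png",38,52)
m=hsvmask(s,(45,100,40),(80,255,255),(230,0,460,300))
for v in range(10,230,25):
    u=np.where(m[v])[0]
    if len(u)>30: p=ray(s,[(u.min()-.5,v),(u.max()+.5,v)],4); print(v,u.min(),u.max(),p.round(1).tolist())
maskrect(s,cv2.morphologyEx(m,cv2.MORPH_CLOSE,np.ones((9,9))),4)
E
```

```text
tcp [619.4  63.9 152.7] yaw [-180.    -0.2   -2.1] gap 59.8 t 27.2
[481.  73.] 1016 rect 735.5 176.2 69.0 26.2 longaxis -76.5 mean [729.1 174.8  45.2] col [13. 39. 79.]
[317. 242.] 3164 rect 618.9 64.7 50.4 40.4 longaxis 86.9 mean [618.7  64.   43.2] col [198. 118.  83.]
[317. 315.] 2617 rect 616.6 2.5 51.1 40.5 longaxis 86.2 mean [616.5   2.3  43.2] col [135.  77.  52.]
[137. 330.] 2151 rect 464.8 -8.3 51.1 40.9 longaxis -3.8 mean [466.6  -7.5  39. ] col [150. 121.  82.]
[317. 375.] 2233 rect 614.4 -59.5 51.1 40.7 longaxis 88.6 mean [614.4 -55.4  43.1] col [135.  77.  51.]
[171. 432.] 537 rect 473.6 -113.3 36.6 25.0 longaxis 80.4 mean [ 476.5 -116.4   39.1] col [108. 122.  75.]
[461. 430.] 443 rect 741.6 -119.9 31.6 6.1 longaxis 19.3 mean [ 742.5 -119.    45.6] col [123. 120. 110.]
10 236 361 [[567.3, 228.2, 4.0], [657.4, 225.1, 4.0]]
35 241 363 [[569.2, 212.4, 4.0], [658.8, 209.3, 4.0]]
60 245 365 [[570.3, 196.0, 4.0], [660.4, 192.8, 4.0]]
85 250 367 [[572.3, 178.9, 4.0], [661.9, 175.7, 4.0]]
110 254 369 [[573.6, 161.1, 4.0], [663.6, 157.9, 4.0]]
135 258 314 [[575.0, 142.6, 4.0], [620.1, 140.9, 4.0]]
c 616.0 189.4 size 98.2 89.5 ang 95.2 area 6885.5
```

View pics/w12.png

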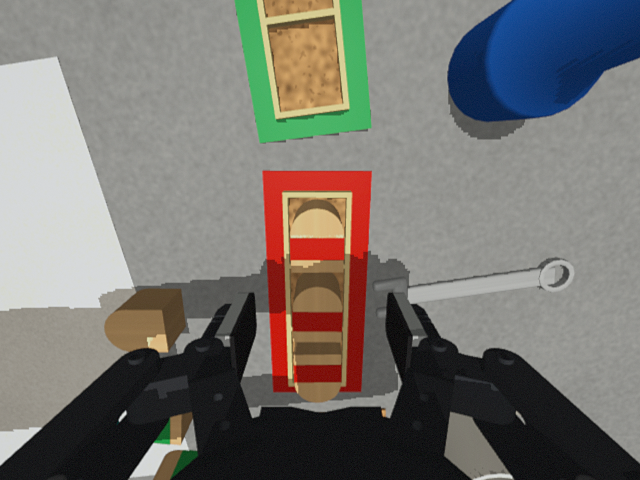

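>>> send_rows:
  dp:
    - [-15, 25, 0]
    - [-40, 60, 0]
    - [-70, 100, 0]
    - [-100, 140, 0]
    - [-130, 180, 0]
  rot:
    - [0, 0, -0.16]
    - [0, 0, -0.32]
    - [0, 0, -0.48]
    - [0, 0, -0.64]
    - [0, 0, -0.8]

```text
time: 27.85
tool_pos: [486.4, 244.6, 149.4]
tcp_rot: [179.9, 0.1, -48.3]
ft_force: [0.1, 0.9, 0.2]
finger_gap: 60.3
```

>>> send_rows:
  dp:
    - [-20, 25, 0]
    - [-30, 40, 0]
    - [-33.5, 45.2, 0]
    - [-33.5, 45.2, 0]
    - [-33.5, 45.2, 0]
  rot:
    - [0, 0, -0.16]
    - [0, 0, -0.32]
    - [0, 0, -0.413]
    - [0, 0, -0.413]
    - [0, 0, -0.413]

```text
time: 28.48
tool_pos: [454.6, 288.5, 150.4]
tcp_rot: [179.9, -0.0, -71.5]
ft_force: [0.1, 0.1, -0.5]
finger_gap: 59.8
```

```bash
python3 - <<'E'
from h import *
s=look("w13.png",33,46)
m=hsvmask(s,(45,100,40),(80,255,255))
m2=cv2.morphologyEx(m,cv2.MORPH_CLOSE,np.ones((9,9)))
maskrect(s,m2,4)
E
```

```text
tcp [454.8 288.5 150.6] yaw [179.9  -0.  -71.5] gap 59.8 t 28.5
[ 82. 178.] 1514 rect 445.3 469.3 96.5 33.5 longaxis 22.5 mean [446.8 462.3  40.5] col [78. 61. 41.]
[320. 238.] 3240 rect 454.5 289.2 50.2 40.5 longaxis 17.6 mean [457.4 290.3  39.1] col [126. 138.  88.]
c 610.8 251.6 size 221.0 91.9 ang 95.2 area 11415.0
```

View pics/w13.png

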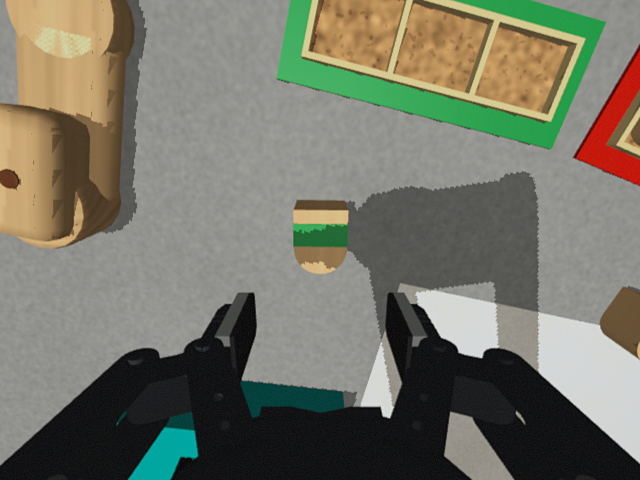

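>>> send_rows:
  dp:
    - [-0.3, 0, -30]
    - [-0.3, 0, -65]
    - [-0.3, 0, -95]
    - [-0.3, 0, -115]
    - [-0.3, 0, -125]
  rot:
    - [0, 0, 0]
    - [0, 0, 0]
    - [0, 0, 0]
    - [0, 0, 0]
    - [0, 0, 0]

```text
time: 29.15
tool_pos: [454.0, 288.2, 24.7]
tcp_rot: [179.9, -0.0, -71.6]
ft_force: [-0.3, 0.3, 0.2]
finger_gap: 60.2
```

>>> send_rows:
  dp:
    - [0, 0, 0]
    - [0, 0, 0]
    - [0, 0, 0]
    - [0, 0, 0]
    - [0, 0, 0]
  rot:
    - [0, 0, 0]
    - [0, 0, 0]
    - [0, 0, 0]
    - [0, 0, 0]
    - [0, 0, 0]
  jaw: 30

```text
time: 29.78
tool_pos: [454.7, 289.2, 26.5]
tcp_rot: [-180.0, 0.0, -71.6]
ft_force: [-0.4, 0.3, -1.3]
finger_gap: 39.2
```

>>> send_rows:
  dp:
    - [0, 0, 15]
    - [0, 0, 40]
    - [12, 2, 65]
    - [38, 6, 80]
    - [68, 11, 80]
  rot:
    - [0, 0, 0]
    - [0, 0, 0]
    - [0, 0, 0.17]
    - [0, 0, 0.34]
    - [0, 0, 0.51]

```text
time: 30.4
tool_pos: [524.7, 301.0, 109.9]
tcp_rot: [-179.8, -0.1, -42.1]
ft_force: [-0.0, 0.3, -0.5]
finger_gap: 39.2
```

>>> send_rows:
  dp:
    - [30, 4, 0]
    - [55, 8, 0]
    - [72, 11, 0]
    - [80, 13, 0]
    - [82.1, 13.3, 0]
  rot:
    - [0, 0, 0.17]
    - [0, 0, 0.34]
    - [0, 0, 0.51]
    - [0, 0, 0.68]
    - [0, 0, 0.832]

```text
time: 31.02
tool_pos: [605.5, 313.5, 107.4]
tcp_rot: [-180.0, -0.0, 5.6]
ft_force: [0.4, -0.1, -1.3]
finger_gap: 39.1
```

>>> send_rows:
  dp:
    - [0, 0, 0]
    - [0, 0, 0]
  rot:
    - [0, 0, 0]
    - [0, 0, 0]

```text
time: 31.28
tool_pos: [604.7, 313.4, 106.9]
tcp_rot: [-180.0, -0.0, 5.1]
ft_force: [0.2, -0.3, -1.3]
finger_gap: 38.9
```

```bash
python3 - <<'E'
from h import *
s=look("w14.png",150,160)
E
```

```text
tcp [604.6 313.4 106.8] yaw [-180.    -0.     5.1] gap 39.0 t 31.3
[402. 367.] 375 rect 626.7 329.9 14.8 6.5 longaxis 1.7 mean [626.6 330.2 155.1] col [17. 18. 19.]
[162. 400.] 2858 rect 556.5 309.6 26.4 16.9 longaxis -83.7 mean [558.4 312.1 154.6] col [22. 23. 25.]
[239. 368.] 386 rect 580.7 326.1 14.6 6.2 longaxis 7.2 mean [580.7 326.1 155.1] col [17. 18. 19.]
[478. 400.] 2951 rect 653.3 318.4 25.9 16.7 longaxis -84.9 mean [651.  320.1 154.4] col [22. 24. 25.]
```

View pics/w14.png

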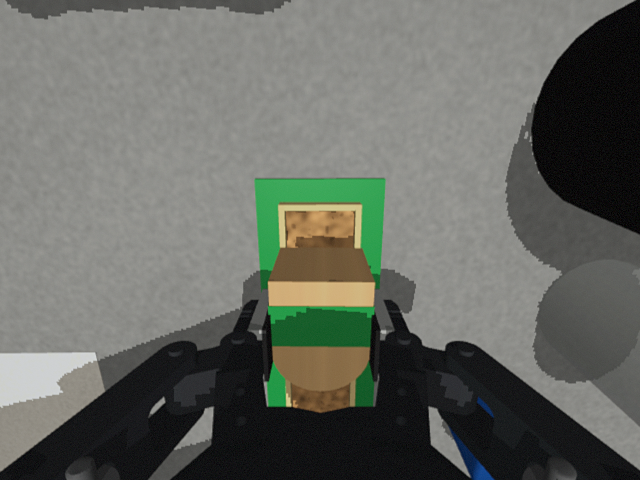

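```bash
python3 - <<'E'
from h import *
s=snap("wrist")
m=hsvmask(s,(45,100,40),(80,255,255))
for v in (185,200,230):
    u=np.where(m[v,200:420])[0]+200; p=ray(s,[(u.min()-.5,v),(u.max()+.5,v)],4); print(p.round(1).tolist(),p.mean(0).round(1))
print("far plate edge",ray(s,[(320,178)],4), "far wall outer top",ray(s,[(320,203.5)],14))
E
```

```text
[[556.2, 353.6, 4.0], [644.9, 361.5, 4.0]] [600.5 357.5   4. ]
[[557.2, 343.2, 4.0], [646.4, 351.2, 4.0]] [601.8 347.2   4. ]
[[559.3, 321.7, 4.0], [648.1, 329.6, 4.0]] [603.7 325.6   4. ]
far plate edge [[600.41475684 362.26491043   4.        ]] far wall outer top [[601.79527546 346.73280599  14.        ]]
```

>>> send_rows:
  dp:
    - [0, 0.2, -25]
    - [0, 0.2, -48]
    - [0, 0.2, -60]
    - [0, 0.2, -67]
    - [0, 0.2, -70]
  rot:
    - [0, 0, 0]
    - [0, 0, 0]
    - [0, 0, 0]
    - [0, 0, 0]
    - [0, 0, 0]

```text
time: 32.0
tool_pos: [604.8, 313.6, 36.1]
tcp_rot: [180.0, 0.0, 5.3]
ft_force: [0.2, -0.1, -0.9]
finger_gap: 38.7
```

>>> send_rows:
  dp:
    - [0, 0, -1]
    - [0, 0, -3]
    - [0, 0, -5]
    - [0, 0, -5]
  rot:
    - [0, 0, 0]
    - [0, 0, 0]
    - [0, 0, 0]
    - [0, 0, 0]

```text
time: 32.5
tool_pos: [604.6, 313.6, 31.2]
tcp_rot: [180.0, 0.0, 5.3]
ft_force: [-0.2, -0.8, -1.4]
finger_gap: 39.0
```

>>> send_rows:
  dp:
    - [0, 0, 0]
    - [0, 0, 0]
    - [0, 0, 0]
    - [0, 0, 30]
    - [0, 0, 60]
  rot:
    - [0, 0, 0]
    - [0, 0, 0]
    - [0, 0, 0]
    - [0, 0, 0]
    - [0, 0, 0]
  jaw: 60

```text
time: 33.12
tool_pos: [604.3, 313.4, 91.4]
tcp_rot: [180.0, 0.1, 5.3]
ft_force: [0.7, 1.1, -0.1]
finger_gap: 60.1
```

```bash
python3 - <<'E'
from h import *
s=look("w15.png",38,52)
print(); blobs(snap("top"),30,48,region=(200,190,450,310))
E
```

```text
tcp [607.  314.6  97.3] yaw [-179.9   -0.3    5.3] gap 60.4 t 33.2
[609. 125.] 3566 rect 746.7 400.7 105.7 27.2 longaxis -70.0 mean [738.2 406.7  45.1] col [10. 10. 10.]
[321. 271.] 5432 rect 604.9 313.6 50.3 40.9 longaxis -85.8 mean [604.6 317.   43.2] col [118. 142.  86.]
[611. 343.] 2025 rect 787.0 279.7 70.0 20.5 longaxis -88.9 mean [782.7 286.6  44.9] col [84. 85. 82.]
[479. 457.] 617 rect 725.1 183.2 40.1 7.3 longaxis 87.0 mean [724.5 190.2  45. ] col [12. 38. 80.]

[293. 207.] 185 rect 616.7 65.9 46.9 39.7 longaxis 87.9 mean [616.3  65.   43.2] col [203. 117.  78.]
[315. 207.] 196 rect 614.5 3.5 49.5 41.7 longaxis 87.9 mean [613.6   0.9  42.5] col [201. 120.  80.]
[335. 207.] 183 rect 613.2 -59.0 46.9 41.3 longaxis 88.0 mean [612.6 -57.   42.5] col [204. 115.  76.]
[208. 215.] 34 rect 602.7 312.6 39.6 9.7 longaxis 17.1 mean [598.2 311.   42.5] col [ 87. 118.  70.]
[391. 213.] 76 rect 590.0 -220.5 146.2 6.5 longaxis 89.8 mean [ 590.  -217.1   40.2] col [81. 59.  4.]
[355. 258.] 225 rect 460.8 -107.7 50.9 40.9 longaxis -11.3 mean [ 462.  -107.6   40.1] col [151. 168. 101.]
[388. 257.] 227 rect 458.9 -203.2 51.0 41.5 longaxis -7.9 mean [ 461.1 -202.6   40.2] col [148. 164.  98.]
[320. 258.] 222 rect 463.2 -9.5 50.6 37.4 longaxis -1.6 mean [465.   -9.   39.9] col [212. 178. 119.]
[370. 289.] 230 rect 374.5 -146.8 49.8 41.3 longaxis 12.4 mean [ 372.4 -146.4   40. ] col [ 35. 167. 157.]
```

>>> send_rows:
  dp:
    - [-8, -20, 30]
    - [-25, -70, 55]
    - [-42, -125, 60]
    - [-61, -180, 60]
    - [-80, -235, 60]
  rot:
    - [0, 0, 0]
    - [0, 0, 0.15]
    - [0, 0, 0.3]
    - [0, 0, 0.46]
    - [0, 0, 0.62]

```text
time: 33.85
tool_pos: [523.8, 77.0, 150.9]
tcp_rot: [180.0, -0.0, 41.1]
ft_force: [0.4, -0.8, -0.4]
finger_gap: 60.0
```

>>> send_rows:
  dp:
    - [-19, -55, 0]
    - [-37, -110, 0]
    - [-51, -150, 0]
    - [-60, -178, 0]
    - [-63, -186.7, 0]
  rot:
    - [0, 0, 0.15]
    - [0, 0, 0.3]
    - [0, 0, 0.45]
    - [0, 0, 0.6]
    - [0, 0, 0.668]

```text
time: 34.48
tool_pos: [460.9, -109.8, 150.8]
tcp_rot: [-180.0, 0.0, 79.1]
ft_force: [-0.0, 0.5, 0.2]
finger_gap: 60.2
```

>>> send_rows:
  dp:
    - [0, 0, 0]
    - [0, 0, 0]
  rot:
    - [0, 0, 0]
    - [0, 0, 0]

```text
time: 34.72
tool_pos: [461.7, -107.7, 151.0]
tcp_rot: [-180.0, -0.0, 79.0]
ft_force: [0.2, 0.3, 0.3]
finger_gap: 60.0
```

```bash
python3 - <<'E'
from h import *
s=look("w16.png",33,46)
E
```

```text
tcp [ 461.8 -107.5  151.1] yaw [-180.   -0.   79.] gap 60.3 t 34.8
[238. 130.] 4270 rect 375.9 -147.0 49.9 41.0 longaxis 14.4 mean [ 373.5 -147.1   39.2] col [ 18. 148. 141.]
[452. 222.] 3474 rect 464.9 -8.5 50.4 41.1 longaxis -2.7 mean [465.5  -9.5  39.1] col [190. 163. 115.]
[319. 242.] 3162 rect 462.0 -108.4 50.3 40.7 longaxis -9.9 mean [ 462.6 -108.3   39.3] col [116. 125.  79.]
[198. 263.] 3151 rect 460.7 -203.1 50.2 41.3 longaxis -11.1 mean [ 461.5 -202.4   39.1] col [86. 94. 55.]
[558. 370.] 1690 rect 610.3 69.5 54.9 29.1 longaxis 38.6 mean [611.1  68.2  42.5] col [163.  95.  64.]
[389. 391.] 660 rect 609.4 -76.5 38.2 15.2 longaxis -23.1 mean [606.3 -75.1  41.8] col [159. 130.  89.]
[278. 393.] 685 rect 592.4 -169.0 60.9 26.4 longaxis 64.6 mean [ 591.3 -170.4   39.5] col [92. 68.  2.]
```

View pics/w16.png

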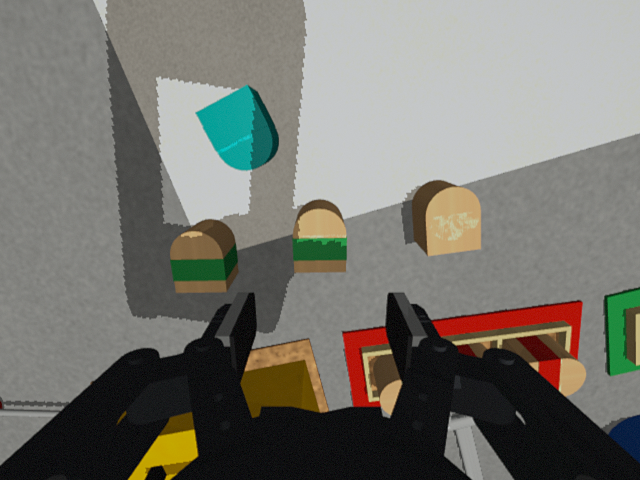

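>>> send_rows:
  dp:
    - [0.3, -0.2, -30]
    - [0.3, -0.2, -65]
    - [0.3, -0.2, -95]
    - [0.3, -0.2, -115]
    - [0.3, -0.2, -125]
  rot:
    - [0, 0, 0.009]
    - [0, 0, 0.009]
    - [0, 0, 0.009]
    - [0, 0, 0.009]
    - [0, 0, 0.009]

```text
time: 35.4
tool_pos: [461.4, -107.4, 25.0]
tcp_rot: [-179.9, -0.0, 79.6]
ft_force: [-0.4, -0.4, 0.3]
finger_gap: 59.6
```

>>> send_rows:
  dp:
    - [0, 0, 0]
    - [0, 0, 0]
    - [0, 0, 0]
    - [0, 0, 0]
    - [0, 0, 0]
  rot:
    - [0, 0, 0]
    - [0, 0, 0]
    - [0, 0, 0]
    - [0, 0, 0]
    - [0, 0, 0]
  jaw: 30

```text
time: 36.02
tool_pos: [462.1, -108.4, 26.5]
tcp_rot: [180.0, 0.0, 79.6]
ft_force: [0.3, -0.8, 0.0]
finger_gap: 39.1
```

>>> send_rows:
  dp:
    - [0, 0, 15]
    - [0, 0, 40]
    - [10, 20, 70]
    - [26, 60, 90]
    - [46, 110, 90]
  rot:
    - [0, 0, 0]
    - [0, 0, 0]
    - [0, 0, -0.1]
    - [0, 0, -0.25]
    - [0, 0, -0.4]

```text
time: 36.65
tool_pos: [510.4, 2.0, 120.2]
tcp_rot: [179.7, -0.1, 56.3]
ft_force: [0.9, -0.7, -0.9]
finger_gap: 38.7
```

>>> send_rows:
  dp:
    - [20, 50, 0]
    - [41, 100, 0]
    - [62, 150, 0]
    - [80, 194, 0]
    - [94, 228, 0]
  rot:
    - [0, 0, -0.16]
    - [0, 0, -0.32]
    - [0, 0, -0.48]
    - [0, 0, -0.64]
    - [0, 0, -0.8]

```text
time: 37.28
tool_pos: [602.7, 231.8, 117.5]
tcp_rot: [-180.0, -0.1, 10.6]
ft_force: [-0.4, -0.4, -0.9]
finger_gap: 38.8
```

>>> send_rows:
  dp:
    - [6, 16, 0]
    - [8.4, 22.2, -5]
    - [8.4, 22.2, -10]
    - [8.4, 22.2, -10]
  rot:
    - [0, 0, -0.08]
    - [0, 0, -0.097]
    - [0, 0, -0.097]
    - [0, 0, -0.097]

```text
time: 37.78
tool_pos: [609.7, 250.8, 105.4]
tcp_rot: [180.0, 0.1, 5.3]
ft_force: [-0.0, -0.1, -0.7]
finger_gap: 38.7
```

```bash
python3 - <<'E'
from h import *
s=look("w17.png",150,160)
E
```

```text
tcp [609.9 250.8 105.9] yaw [1.8e+02 1.0e-01 5.3e+00] gap 39.1 t 37.8
[150. 381.] 1521 rect 559.8 257.0 17.0 6.7 longaxis -0.4 mean [561.3 258.1 155.2] col [23. 24. 26.]
[240. 371.] 419 rect 585.9 263.8 14.6 6.3 longaxis 7.8 mean [586.8 265.1 157. ] col [19. 20. 21.]
[401. 371.] 424 rect 631.2 268.3 15.1 6.1 longaxis -1.4 mean [630.4 269.2 157. ] col [18. 19. 20.]
[491. 381.] 1508 rect 657.2 267.1 15.6 10.0 longaxis 36.1 mean [656.6 266.9 155.2] col [23. 24. 26.]
[168. 433.] 1064 rect 564.0 237.4 12.9 7.1 longaxis 8.0 mean [565.1 238.7 154.5] col [18. 19. 20.]
[473. 433.] 1050 rect 658.1 246.7 12.7 6.6 longaxis 15.9 mean [656.5 247.2 154.5] col [20. 21. 22.]
```

View pics/w17.png

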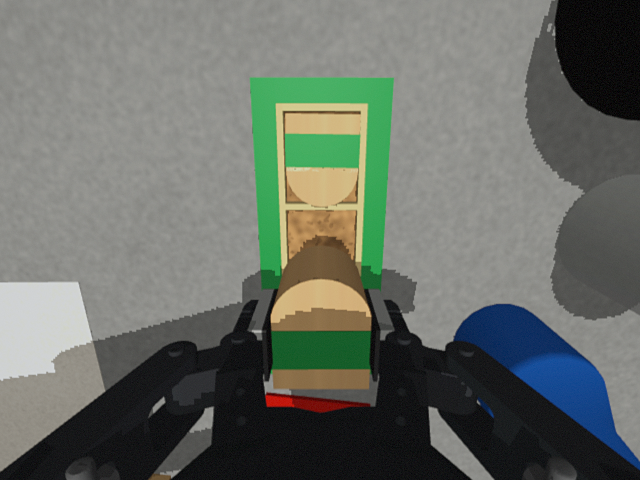

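>>> send_rows:
  dp:
    - [0, 0, -25]
    - [0, 0, -48]
    - [0, 0, -60]
    - [0, 0, -67]
    - [0, 0, -70]
  rot:
    - [0, 0, 0]
    - [0, 0, 0]
    - [0, 0, 0]
    - [0, 0, 0]
    - [0, 0, 0]

```text
time: 38.45
tool_pos: [610.7, 251.8, 36.6]
tcp_rot: [-180.0, -0.0, 5.3]
ft_force: [-0.2, 0.0, -0.2]
finger_gap: 39.5
```

>>> send_rows:
  dp:
    - [0, 0, -1]
    - [0, 0, -3]
    - [0, 0, -5]
    - [0, 0, -5]
  rot:
    - [0, 0, 0]
    - [0, 0, 0]
    - [0, 0, 0]
    - [0, 0, 0]

```text
time: 38.95
tool_pos: [610.3, 251.9, 31.2]
tcp_rot: [180.0, 0.0, 5.3]
ft_force: [-0.1, -0.4, -0.4]
finger_gap: 38.7
```

>>> send_rows:
  dp:
    - [0, 0, 0]
    - [0, 0, 0]
    - [0, 0, 0]
    - [0, 0, 30]
    - [0, 0, 60]
  rot:
    - [0, 0, 0]
    - [0, 0, 0]
    - [0, 0, 0]
    - [0, 0, 0]
    - [0, 0, 0]
  jaw: 60

```text
time: 39.58
tool_pos: [610.0, 251.7, 91.4]
tcp_rot: [180.0, 0.1, 5.3]
ft_force: [0.6, -0.2, 0.0]
finger_gap: 60.5
```

```bash
python3 - <<'E'
from h import *
s=look("w18.png",38,52)
E
```

```text
tcp [612.8 252.7  97.2] yaw [-179.9   -0.3    5.3] gap 59.9 t 39.6
[631.  33.] 1269 rect 744.3 381.9 40.7 5.5 longaxis -56.7 mean [741.4 386.   43.2] col [10.  9.  9.]
[321. 160.] 7160 rect 604.9 313.4 49.8 40.9 longaxis -85.5 mean [604.7 316.2  43.3] col [151. 177. 115.]
[628. 270.] 1618 rect 784.9 270.3 58.5 13.2 longaxis -73.9 mean [781.9 272.2  44.4] col [79. 80. 77.]
[321. 276.] 5323 rect 610.6 252.3 50.7 40.8 longaxis -85.1 mean [610.6 252.   43.2] col [126. 139.  87.]
[547. 353.] 862 rect 757.6 213.9 43.3 8.5 longaxis 2.4 mean [751.8 215.1  45.1] col [14. 45. 94.]
```

>>> send_rows:
  dp:
    - [-8, -20, 30]
    - [-25, -70, 55]
    - [-44, -128, 60]
    - [-63, -186, 60]
    - [-82, -244, 60]
  rot:
    - [0, 0, 0]
    - [0, 0, 0.15]
    - [0, 0, 0.3]
    - [0, 0, 0.46]
    - [0, 0, 0.62]

```text
time: 40.25
tool_pos: [527.8, 6.3, 151.6]
tcp_rot: [179.9, -0.0, 41.1]
ft_force: [-0.0, -0.9, -0.7]
finger_gap: 59.7
```

>>> send_rows:
  dp:
    - [-19, -58, 0]
    - [-37, -115, 0]
    - [-54, -165, 0]
    - [-64, -198, 0]
    - [-67.7, -211, 0]
  rot:
    - [0, 0, 0.15]
    - [0, 0, 0.3]
    - [0, 0, 0.45]
    - [0, 0, 0.6]
    - [0, 0, 0.677]

```text
time: 40.88
tool_pos: [460.0, -205.2, 151.4]
tcp_rot: [180.0, 0.0, 79.7]
ft_force: [0.0, 0.1, -0.9]
finger_gap: 60.1
```

>>> send_rows:
  dp:
    - [0, 0, 0]
    - [0, 0, 0]
    - [0, 0, 0]
  rot:
    - [0, 0, 0]
    - [0, 0, 0]
    - [0, 0, 0]

```text
time: 41.25
tool_pos: [461.0, -202.3, 151.3]
tcp_rot: [180.0, -0.0, 79.6]
ft_force: [-0.4, -0.7, -0.7]
finger_gap: 60.3
```

```bash
python3 - <<'E'
from h import *
s=look("w19.png",33,46)
E
```

```text
tcp [ 461.  -202.4  151.3] yaw [180.   -0.   79.6] gap 59.9 t 41.3
[377. 103.] 4534 rect 376.1 -147.0 50.0 41.4 longaxis 14.5 mean [ 373.5 -147.8   39.3] col [ 32. 170. 163.]
[581. 201.] 3873 rect 464.9 -9.2 50.3 42.6 longaxis -2.3 mean [465.5 -10.6  39. ] col [194. 169. 121.]
[318. 242.] 3142 rect 460.5 -203.5 49.9 40.5 longaxis -9.5 mean [ 461.3 -203.5   39.3] col [114. 125.  78.]
[633. 364.] 579 rect 617.9 41.0 41.7 7.6 longaxis -5.3 mean [618.1  40.2  38.8] col [97. 77. 52.]
[586. 370.] 2858 rect 616.5 2.1 51.5 42.6 longaxis 87.6 mean [613.2  -2.3  42.4] col [171. 100.  68.]
[537. 362.] 419 rect 600.5 -39.2 27.9 13.4 longaxis 39.8 mean [598.9 -41.8  41.2] col [148.  94.  64.]
[322. 386.] 1613 rect 591.5 -227.2 138.1 3.4 longaxis -88.5 mean [ 591.4 -224.7   39.6] col [98. 73.  2.]
```

View pics/w19.png

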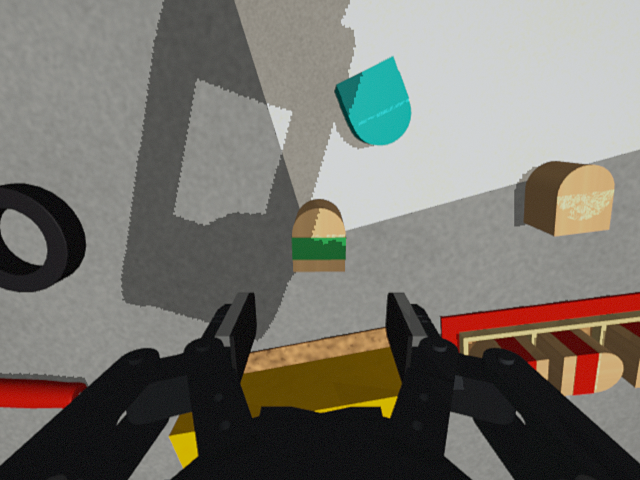

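>>> send_rows:
  dp:
    - [0, -0.4, -30]
    - [0, -0.4, -65]
    - [0, -0.4, -95]
    - [0, -0.4, -115]
    - [0, -0.4, -125]
  rot:
    - [0, 0, 0.005]
    - [0, 0, 0.005]
    - [0, 0, 0.005]
    - [0, 0, 0.005]
    - [0, 0, 0.005]

```text
time: 41.92
tool_pos: [460.1, -202.6, 25.0]
tcp_rot: [-179.9, -0.0, 79.9]
ft_force: [-0.3, 0.2, -0.2]
finger_gap: 60.0
```

>>> send_rows:
  dp:
    - [0, 0, 0]
    - [0, 0, 0]
    - [0, 0, 0]
    - [0, 0, 0]
    - [0, 0, 0]
  rot:
    - [0, 0, 0]
    - [0, 0, 0]
    - [0, 0, 0]
    - [0, 0, 0]
    - [0, 0, 0]
  jaw: 30

```text
time: 42.55
tool_pos: [460.9, -203.7, 26.5]
tcp_rot: [180.0, 0.0, 79.9]
ft_force: [0.4, -0.2, 0.8]
finger_gap: 39.5
```

>>> send_rows:
  dp:
    - [0, 0, 15]
    - [0, 0, 40]
    - [8, 20, 70]
    - [24, 65, 90]
    - [44, 115, 90]
  rot:
    - [0, 0, 0]
    - [0, 0, 0]
    - [0, 0, -0.1]
    - [0, 0, -0.25]
    - [0, 0, -0.4]

```text
time: 43.18
tool_pos: [506.9, -88.4, 120.1]
tcp_rot: [179.7, -0.1, 56.6]
ft_force: [0.8, -0.8, -0.0]
finger_gap: 39.0
```

>>> send_rows:
  dp:
    - [21, 54, 0]
    - [43, 108, 0]
    - [65, 162, 0]
    - [85, 212, 0]
    - [100, 250, 0]
  rot:
    - [0, 0, -0.16]
    - [0, 0, -0.32]
    - [0, 0, -0.48]
    - [0, 0, -0.64]
    - [0, 0, -0.8]

```text
time: 43.8
tool_pos: [605.4, 163.9, 117.6]
tcp_rot: [-180.0, -0.1, 10.9]
ft_force: [0.4, -0.2, -1.0]
finger_gap: 39.0
```

>>> send_rows:
  dp:
    - [8, 20, 0]
    - [11.3, 28.7, -5]
    - [11.3, 28.7, -10]
    - [11.3, 28.7, -10]
  rot:
    - [0, 0, -0.08]
    - [0, 0, -0.102]
    - [0, 0, -0.102]
    - [0, 0, -0.102]

```text
time: 44.3
tool_pos: [615.2, 189.0, 105.4]
tcp_rot: [180.0, 0.1, 5.3]
ft_force: [0.2, 0.8, -0.7]
finger_gap: 39.3
```

```bash
python3 - <<'E'
from h import *
s=look("w20.png",150,160)
E
```

```text
tcp [615.5 189.  105.8] yaw [1.8e+02 1.0e-01 5.3e+00] gap 39.1 t 44.4
[150. 381.] 1512 rect 566.4 196.1 15.4 9.8 longaxis -27.1 mean [567.  196.3 155.2] col [25. 25. 27.]
[240. 371.] 407 rect 591.2 202.2 15.4 6.2 longaxis 13.5 mean [592.4 203.4 157.1] col [20. 21. 22.]
[401. 371.] 426 rect 637.0 206.5 15.5 6.0 longaxis -2.5 mean [635.9 207.4 157. ] col [19. 20. 21.]
[491. 381.] 1520 rect 663.7 204.0 16.4 6.9 longaxis 9.3 mean [662.2 205.1 155.3] col [25. 26. 28.]
[168. 433.] 1074 rect 569.4 175.8 12.9 6.7 longaxis 0.3 mean [570.7 177.  154.5] col [19. 20. 21.]
[474. 433.] 1047 rect 663.8 184.6 12.7 6.2 longaxis 7.1 mean [662.1 185.4 154.5] col [21. 22. 23.]
```

View pics/w20.png

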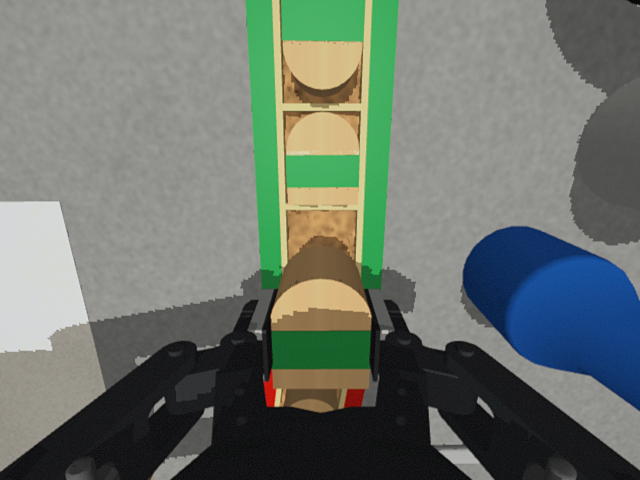

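>>> send_rows:
  dp:
    - [0, 0, -25]
    - [0, 0, -48]
    - [0, 0, -60]
    - [0, 0, -67]
    - [0, 0, -70]
  rot:
    - [0, 0, 0]
    - [0, 0, 0]
    - [0, 0, 0]
    - [0, 0, 0]
    - [0, 0, 0]

```text
time: 44.98
tool_pos: [616.3, 190.0, 36.6]
tcp_rot: [-180.0, -0.0, 5.3]
ft_force: [0.6, 0.7, -0.8]
finger_gap: 39.3
```

>>> send_rows:
  dp:
    - [0, 0, -1]
    - [0, 0, -3]
    - [0, 0, -5]
    - [0, 0, -5]
  rot:
    - [0, 0, 0]
    - [0, 0, 0]
    - [0, 0, 0]
    - [0, 0, 0]

```text
time: 45.48
tool_pos: [615.9, 190.2, 31.2]
tcp_rot: [180.0, 0.0, 5.3]
ft_force: [-0.7, -0.2, -0.6]
finger_gap: 39.0
```

>>> send_rows:
  dp:
    - [0, 0, 0]
    - [0, 0, 0]
    - [0, 0, 0]
    - [0, 0, 30]
    - [0, 0, 60]
  rot:
    - [0, 0, 0]
    - [0, 0, 0]
    - [0, 0, 0]
    - [0, 0, 0]
    - [0, 0, 0]
  jaw: 60

```text
time: 46.1
tool_pos: [615.5, 190.1, 91.5]
tcp_rot: [180.0, 0.1, 5.3]
ft_force: [-0.2, -0.2, 0.0]
finger_gap: 59.8
```

>>> send_rows:
  dp:
    - [0, -15, 40]
    - [0, -60, 90]
    - [0, -115, 110]
    - [0, -170, 110]
    - [0, -225, 110]
  rot:
    - [0, 0, 0]
    - [0, 0, 0]
    - [0, 0, -0.03]
    - [0, 0, -0.05]
    - [0, 0, -0.057]

```text
time: 46.72
tool_pos: [616.2, -36.6, 202.3]
tcp_rot: [180.0, -0.1, 2.0]
ft_force: [1.2, -0.6, -0.1]
finger_gap: 60.3
```

>>> send_rows:
  dp:
    - [0, -30, 0]
    - [0, -40, 0]
    - [0, -40, 0]
    - [0, -40, 0]
  rot:
    - [0, 0, 0]
    - [0, 0, 0]
    - [0, 0, 0]
    - [0, 0, 0]

```text
time: 47.22
tool_pos: [616.1, -73.4, 201.3]
tcp_rot: [-180.0, 0.0, 2.1]
ft_force: [-0.1, 0.4, 0.3]
finger_gap: 60.0
```

```bash
python3 - <<'E'
from h import *
s=look("w21.png",38,52)
s=snap("top");save(s,"t21.png",(160,170,460,370),2.6)
s=snap("side");save(s,"s21.png")
E
```

```text
tcp [616.1 -73.4 201.3] yaw [-180.     0.     2.1] gap 59.6 t 47.3
[330.  53.] 3606 rect 618.9 64.7 50.2 40.9 longaxis 88.2 mean [618.8  63.2  43.4] col [205. 132.  96.]
[324. 138.] 2877 rect 616.6 2.4 49.7 40.8 longaxis 87.1 mean [616.4   1.   43.4] col [207. 132.  96.]
[143. 143.] 2567 rect 465.0 -8.8 50.8 40.0 longaxis -2.9 mean [466.9  -8.4  39.1] col [207. 183. 134.]
[319. 208.] 2434 rect 614.3 -59.7 50.1 40.7 longaxis 88.1 mean [614.5 -56.9  43.3] col [205. 127.  90.]
[ 63. 291.] 1730 rect 375.9 -147.1 51.3 41.1 longaxis 14.5 mean [ 374.4 -147.    39.1] col [ 7. 99. 93.]
[447. 286.] 527 rect 740.9 -128.3 65.0 19.2 longaxis 26.1 mean [ 735.9 -126.2   45.1] col [114. 111. 102.]
[327. 303.] 536 rect 624.6 -147.0 71.9 1.9 longaxis 1.7 mean [ 624.9 -147.    45.2] col [94. 69.  2.]
[481. 331.] 630 rect 773.6 -170.2 58.4 18.6 longaxis 51.4 mean [ 775.8 -172.9   45.3] col [109. 106.  97.]
```

View pics/w21.png

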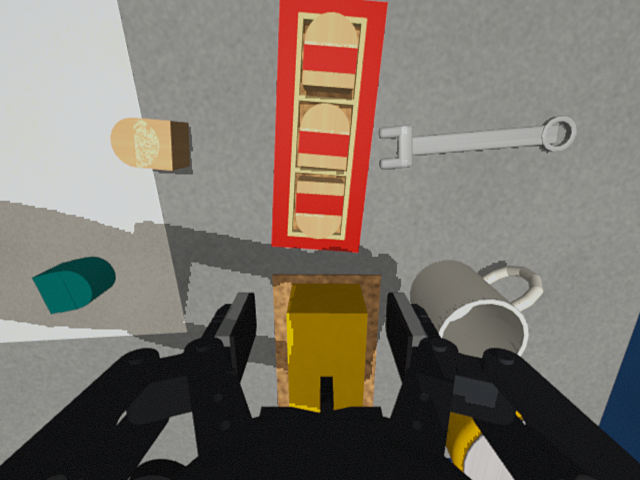

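View pics/s21.png

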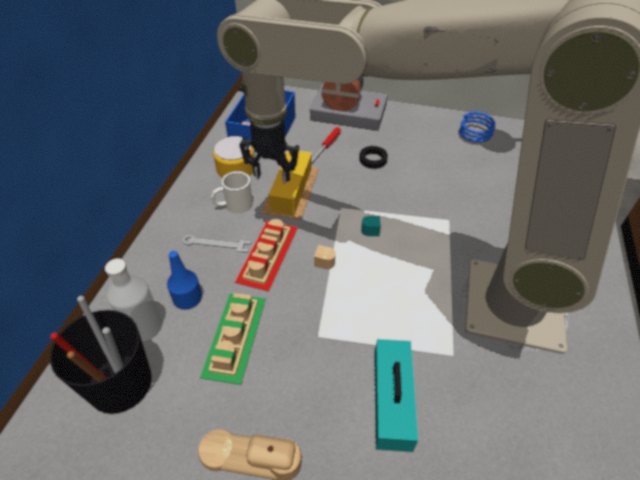

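>>> send_rows:
  dp:
    - [3, -40, 0]
    - [6, -85, 0]
    - [9, -125, 0]
    - [11, -150, 0]
    - [11.7, -160, 0]
  rot:
    - [0, 0, 0]
    - [0, 0, 0]
    - [0, 0, 0]
    - [0, 0, 0]
    - [0, 0, 0]

```text
time: 48.0
tool_pos: [627.8, -235.5, 201.1]
tcp_rot: [-180.0, 0.0, 2.0]
ft_force: [1.1, 0.2, -0.1]
finger_gap: 60.1
```

>>> send_rows:
  dp:
    - [0, 0, 0]
    - [0, 0, 0]
    - [0, 0, 0]
  rot:
    - [0, 0, 0]
    - [0, 0, 0]
    - [0, 0, 0]

```text
time: 48.38
tool_pos: [627.9, -233.7, 201.4]
tcp_rot: [-180.0, -0.0, 2.1]
ft_force: [0.5, 0.5, -0.5]
finger_gap: 59.7
```

```bash
python3 - <<'E'
from h import *
s=look("w22.png",86,110,amin=800,region=(230,100,420,330))
maskrect(s,hsvmask(s,(22,120,60),(30,255,255),(230,0,420,400)),66)
E
```

```text
tcp [ 627.9 -233.8  201.4] yaw [-180.    -0.     2.1] gap 59.9 t 48.4
[319. 261.] 1490 rect 627.8 -249.4 71.7 12.0 longaxis -88.3 mean [ 627.6 -245.8   97.3] col [35. 32. 26.]
c 628.0 -249.0 size 205.3 72.3 ang 91.8 area 20264.0
```

>>> send_rows:
  dp:
    - [0, -8, -20]
    - [0, -14.5, -50]
    - [0, -14.5, -80]
    - [0, -14.5, -103]
    - [0, -14.5, -113]
  rot:
    - [0, 0, -0.003]
    - [0, 0, -0.003]
    - [0, 0, -0.003]
    - [0, 0, -0.003]
    - [0, 0, -0.003]

```text
time: 49.05
tool_pos: [625.9, -248.9, 84.7]
tcp_rot: [-179.9, 0.2, 1.8]
ft_force: [-0.4, 0.9, -0.3]
finger_gap: 60.1
```

>>> send_rows:
  dp:
    - [0, 0, 0]
    - [0, 0, 0]
  rot:
    - [0, 0, 0]
    - [0, 0, 0]

```text
time: 49.3
tool_pos: [628.4, -249.7, 89.5]
tcp_rot: [179.9, -0.1, 1.8]
ft_force: [-0.2, 0.3, -0.3]
finger_gap: 60.2
```

>>> send_rows:
  dp:
    - [0, 0, 0]
    - [0, 0, 0]
    - [0, 0, 0]
    - [0, 0, 0]
    - [0, 0, 0]
  rot:
    - [0, 0, 0]
    - [0, 0, 0]
    - [0, 0, 0]
    - [0, 0, 0]
    - [0, 0, 0]
  jaw: 4
  force: 100

```text
time: 49.92
tool_pos: [627.8, -249.5, 89.1]
tcp_rot: [180.0, -0.0, 1.8]
ft_force: [-2.9, 1.3, 6.2]
finger_gap: 9.9
```

>>> send_rows:
  dp:
    - [0, 0, 5]
    - [0, 0, 20]
    - [0, 0, 45]
    - [0, 0, 70]
    - [0, 0, 90]
  rot:
    - [0, 0, 0]
    - [0, 0, 0]
    - [0, 0, 0]
    - [0, 0, 0]
    - [0, 0, 0]

```text
time: 50.55
tool_pos: [628.1, -249.5, 180.4]
tcp_rot: [180.0, -0.1, 1.8]
ft_force: [1.0, 0.3, -2.5]
finger_gap: 10.2
```

>>> send_rows:
  dp:
    - [-1, 20, 10]
    - [-3, 60, 10]
    - [-5, 105, 10]
    - [-7, 150, 10]
    - [-8, 195, 10]
  rot:
    - [0, 0, 0]
    - [0, 0, 0.01]
    - [0, 0, 0.02]
    - [0, 0, 0.03]
    - [0, 0, 0.04]

```text
time: 51.18
tool_pos: [618.8, -51.7, 187.9]
tcp_rot: [-180.0, 0.1, 4.2]
ft_force: [0.1, 0.7, -2.0]
finger_gap: 10.2
```

>>> send_rows:
  dp:
    - [-2, 45, 0]
    - [-4, 90, 0]
    - [-6, 130, 0]
    - [-7, 165, 0]
    - [-8, 196, 0]
  rot:
    - [0, 0, 0]
    - [0, 0, 0.01]
    - [0, 0, 0.016]
    - [0, 0, 0.016]
    - [0, 0, 0.016]

```text
time: 51.8
tool_pos: [610.4, 144.2, 187.8]
tcp_rot: [-180.0, 0.1, 5.1]
ft_force: [0.2, -0.2, -2.6]
finger_gap: 10.1
```

```bash
python3 - <<'E'
from h import *
s=look("w23.png",170,200,amin=800)
s=snap("side");save(s,"s23.png")
s=snap("top");save(s,"t23.png",(160,170,460,370),2.6)
E
```

```text
tcp [610.  147.9 187.9] yaw [-1.798e+02  1.000e-01  5.200e+00] gap 10.3 t 51.9
[320. 312.] 6089 rect 612.5 145.5 70.7 35.7 longaxis -66.8 mean [610.1 152.  194. ] col [29. 28. 27.]
```

View pics/w23.png

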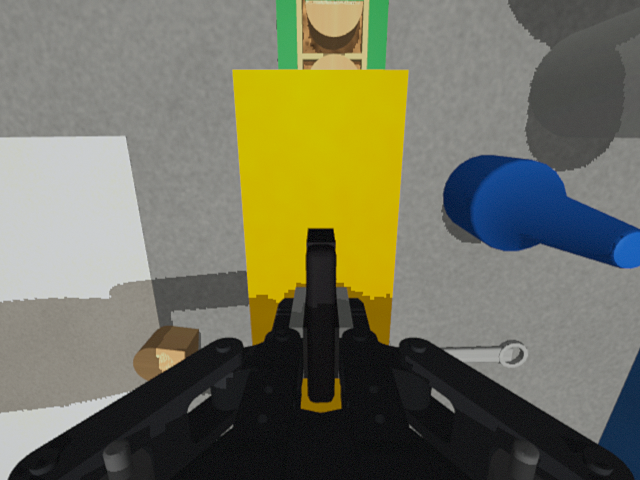

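View pics/s23.png

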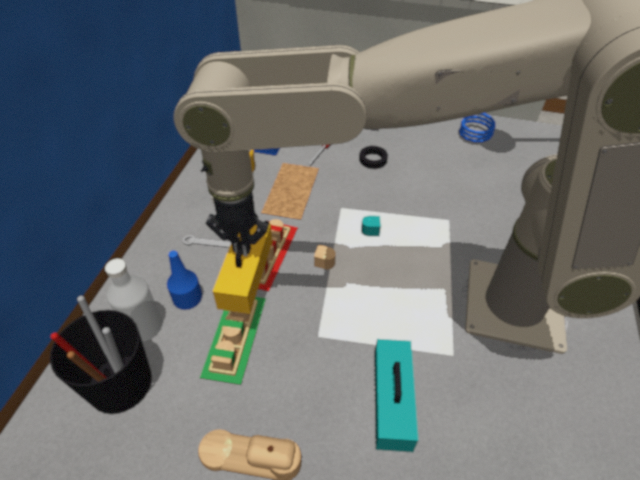

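>>> send_rows:
  dp:
    - [-0.5, 40, 0]
    - [-1, 75, 0]
    - [-1.3, 100, 0]
    - [-1.3, 110.2, 0]
    - [-1.3, 110.2, -10]
  rot:
    - [0, 0, 0.003]
    - [0, 0, 0.003]
    - [0, 0, 0.003]
    - [0, 0, 0.003]
    - [0, 0, 0.003]

```text
time: 52.58
tool_pos: [611.0, 252.0, 178.9]
tcp_rot: [180.0, -0.1, 5.2]
ft_force: [0.7, 0.1, -2.7]
finger_gap: 10.1
```

>>> send_rows:
  dp:
    - [0, 0, -15]
    - [0, 0, -25]
    - [0, 0, -28]
    - [0, 0, -28]
    - [0, 0, -28]
  rot:
    - [0, 0, 0]
    - [0, 0, 0]
    - [0, 0, 0]
    - [0, 0, 0]
    - [0, 0, 0]

```text
time: 53.2
tool_pos: [610.9, 251.9, 151.0]
tcp_rot: [-180.0, -0.1, 5.2]
ft_force: [0.1, 0.1, -2.8]
finger_gap: 9.8
```

```bash
python3 - <<'E'
from h import *
s=look("w24.png",150,190,amin=8000)
st=r.sense(); tz=st['tool_pos'][2]
m=hsvmask(s,(22,120,60),(30,255,255),(200,0,450,400))
maskrect(s,m,tz-26+3.7)
P=cloud(s); q=P[m>0]; q=q[(~np.isnan(q[:,0]))]; A=np.c_[q[:,:2],np.ones(len(q))]; 
q2=q[np.abs(q[:,2]-np.median(q[:,2]))<4]; c=np.linalg.lstsq(np.c_[q2[:,:2]-q2[:,:2].mean(0),np.ones(len(q2))],q2[:,2],rcond=None)[0]; print("top plane",c,"n",len(q2))
maskrect(s,m,np.median(q[:,2]))
E
```

```text
tcp [610.8 251.9 151.1] yaw [-1.8e+02 -1.0e-01  5.2e+00] gap 10.2 t 53.2
[320. 334.] 11097 rect 606.1 257.3 64.5 64.1 longaxis 57.6 mean [610.4 259.3 170.7] col [28. 27. 27.]
c 607.7 289.7 size 128.8 71.5 ang 95.1 area 35695.0
top plane [-2.93847614e-03  5.36944598e-04  1.27241178e+02] n 36185
c 607.7 289.3 size 130.1 72.2 ang 95.1 area 35695.0
```

View pics/w24.png

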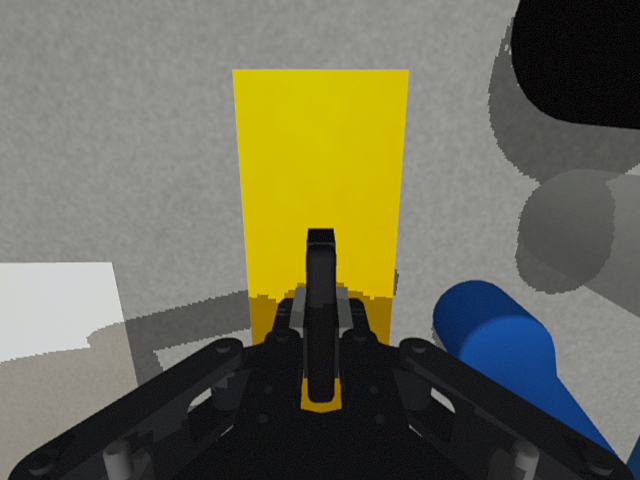

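>>> send_rows:
  dp:
    - [-0.3, 0.2, -15]
    - [-0.3, 0.2, -30]
    - [-0.3, 0.2, -42]
    - [-0.3, 0.2, -50]
    - [-0.3, 0.2, -54]
  rot:
    - [0, 0, 0]
    - [0, 0, 0]
    - [0, 0, 0]
    - [0, 0, 0]
    - [0, 0, 0]

```text
time: 53.88
tool_pos: [609.7, 252.0, 95.3]
tcp_rot: [180.0, 0.1, 5.2]
ft_force: [0.5, 1.2, -2.5]
finger_gap: 9.9
```

>>> send_rows:
  dp:
    - [0, 0, 0]
    - [0, 0, -3]
    - [0, 0, -5]
    - [0, 0, -6.5]
    - [0, 0, -6.5]
  rot:
    - [0, 0, 0]
    - [0, 0, 0]
    - [0, 0, 0]
    - [0, 0, 0]
    - [0, 0, 0]

```text
time: 54.5
tool_pos: [610.2, 252.1, 90.1]
tcp_rot: [-180.0, -0.0, 5.2]
ft_force: [-0.5, -0.4, 0.6]
finger_gap: 9.7
```

Weight has come off the wrist (−2.5 → +0.6 N), so the rim is on the plate. Release and rise.

>>> send_rows:
  dp:
    - [0, 0, 0]
    - [0, 0, 0]
    - [0, 0, 0]
    - [0, 0, 0]
  rot:
    - [0, 0, 0]
    - [0, 0, 0]
    - [0, 0, 0]
    - [0, 0, 0]
  jaw: 60

```text
time: 55.0
tool_pos: [610.2, 252.1, 89.9]
tcp_rot: [-180.0, -0.0, 5.2]
ft_force: [0.0, 0.1, -0.5]
finger_gap: 60.3
```

>>> send_rows:
  dp:
    - [0, 0, 20]
    - [0, 0, 50]
    - [0, 0, 90]
    - [0, -10, 120]
    - [0, -20, 135]
  rot:
    - [0, 0, 0]
    - [0, 0, 0]
    - [0, 0, 0]
    - [0, 0, 0]
    - [0, 0, 0]

```text
time: 55.62
tool_pos: [611.3, 232.2, 228.9]
tcp_rot: [-179.9, -0.3, 5.2]
ft_force: [0.6, -0.6, 0.3]
finger_gap: 59.9
```

>>> send_rows:
  dp:
    - [0, 0, 0]
    - [0, 0, 0]
    - [0, 0, 0]
    - [0, 0, 0]
  rot:
    - [0, 0, 0]
    - [0, 0, 0]
    - [0, 0, 0]
    - [0, 0, 0]

```text
time: 56.12
tool_pos: [609.5, 232.2, 223.5]
tcp_rot: [180.0, 0.1, 5.2]
ft_force: [-0.5, -0.1, -0.7]
finger_gap: 59.9
```

```bash
python3 - <<'E'
from h import *
s=look("w25.png",60,75,amin=3000)
m=hsvmask(s,(22,120,60),(30,255,255),(200,0,450,400)); maskrect(s,m,67)
P=cloud(s); q=P[m>0]; q=q[abs(q[:,2]-67)<5]; print(np.linalg.lstsq(np.c_[q[:,:2]-q[:,:2].mean(0),np.ones(len(q))],q[:,2],rcond=None)[0])
s=snap("top");save(s,"t25.png",(160,170,460,370),2.6); blobs(s,30,48,region=(270,190,450,310))
s=snap("side");save(s,"s25.png")
E
```

```text
tcp [609.7 232.2 223.8] yaw [1.8e+02 1.0e-01 5.2e+00] gap 60.3 t 56.2
[323. 186.] 18653 rect 610.3 251.3 207.3 72.4 longaxis -84.9 mean [609.1 263.9  66.2] col [200. 176.   1.]
c 610.2 252.3 size 204.3 71.7 ang 95.2 area 19665.5
[1.33967370e-03 3.94760462e-04 6.61542047e+01]
[294. 207.] 186 rect 616.8 65.8 46.6 40.6 longaxis 88.6 mean [616.2  64.3  43.3] col [121.  68.  45.]
[315. 207.] 201 rect 614.6 3.5 49.4 41.1 longaxis 88.3 mean [613.4   1.1  42.9] col [198. 117.  78.]
[335. 207.] 191 rect 612.8 -58.8 46.6 42.6 longaxis 88.1 mean [612.4 -57.1  43.4] col [203. 114.  76.]
[320. 258.] 218 rect 463.3 -9.5 49.6 37.4 longaxis -1.6 mean [465.5  -9.   40.4] col [154. 124.  82.]
[370. 289.] 224 rect 374.5 -146.3 49.3 40.5 longaxis 13.6 mean [ 372.3 -146.8   40. ] col [ 35. 168. 158.]
```

View pics/w25.png

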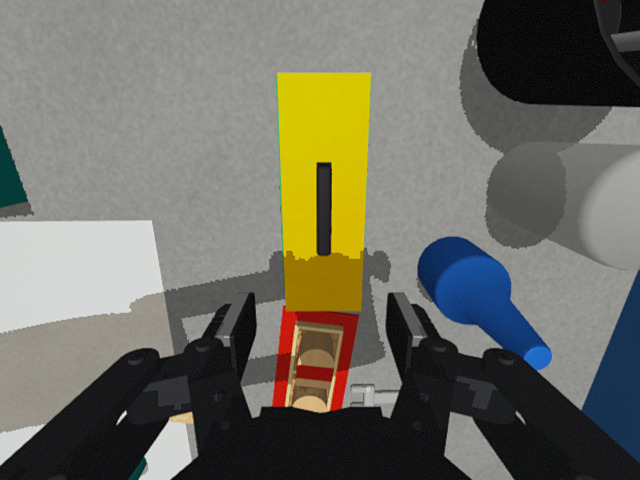

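View pics/s25.png

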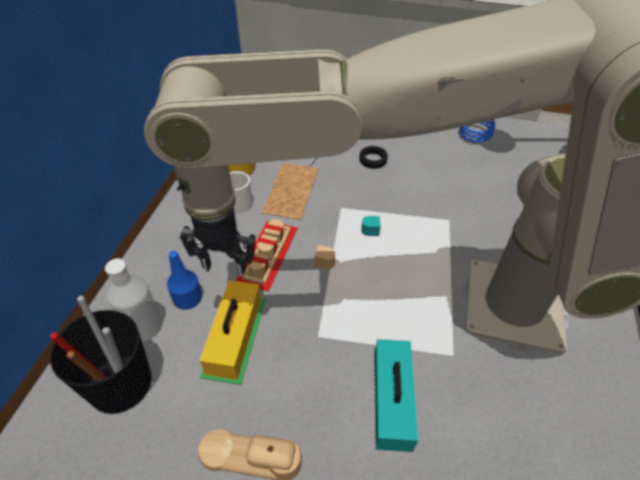

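```bash
python3 - <<'E'
from bench import job
print(job.hand_in())
E
```

```text
the job is handed in; nothing more can be done
None
```

The job is done and handed in at about 56 s of the 210 s allowed. I stood the yellow cover on the cork mat and put the three red-band blocks in the red tray. The three green-band blocks went into the green tray, and the cover is back over it.

**Last checks**
- **Cover:** it measured (610.2, 252.3) mm at 95.2°, against a tray centre of about (610.4, 251.9) mm at 95.2°. Its top was level, at the same height as at the start, so the rim is on the plate.
- **Red blocks:** the last wrist view had their centres within about 1 mm of the nest centres and their tops at 43 mm, so they are settled. After the cover went back, the top camera read the red blocks 1–2 mm differently, which is within calibration.
- **Green blocks:** two were within about 0.5 mm of their nest centres when measured after placing. The third, in the nest nearest the red tray, was only confirmed by eye in the side picture before covering. None can be seen now.
- **Bystanders:** the plain block and the turquoise look-alike block measured as at the start. The other bystanders were checked by eye only, and those visible in the last side picture look unmoved.

**Less than clean:** the first red block was lowered too fast and gave a brief 51 N push at the wrist, under the 120 N limit. I lowered the rest more slowly. I saw no block knocked aside and no slip of the grip.

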